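# Set up the garlic drying station

## Robot

A 7-joint arm with a two-finger parallel gripper is mounted at the origin on the work surface. World frame = base frame: x ahead of the robot, y to its left, z up, the work surface at z = 0. Lengths are in m, angles in rad, forces in N, time in s.
With the tool pointing down it reaches from about 0.35 to 0.9 m from the base axis. Payload 7.2 kg.
Tool frame: the origin (TCP) lies midway between the tips of the shut fingers; the grasp point (between the pads) lies 19 mm behind it; z points along the fingers, y is the direction in which the jaws open and shut (so a half turn about z gives the same grasp; the last joint's range is limited). The gripper opens to 85 mm and grips with 20 to 120 N. Pads are 22 mm wide; open, the fingers measure 114 mm over their backs; the gripper's body (76 mm by 85 mm) begins 54 mm behind the grasp point. The pads swing forward as they close: fully open they stand 13 mm farther back than shut.
Start: joints at [1.11, 0.411, -0.013, 1.596, 0.006, 1.134, -0.082], TCP at [0.239, -0.577, 0.231] pointing down, gripper open.
Joint ranges: [-2.95, 2.95], [-0.29, 1.99], [-1.47, 1.44], [0.14, 2.54], [-1.03, 4.17], [0.13, 1.85], [-2.86, 2.86]. Speed limits (rad/s): [2.39, 2.39, 3.01, 3.01, 3.14, 3.14, 3.14].

## Interface

Orientations are given as a unit quaternion [x, y, z, w].
In Python, from rig import status, optics, r gives the robot as it stands.
- The arm moves only by the shell command python3 -m pendant 'ROWS' [FORCE]. ROWS is a JSON object of lists of equal length, an entry for each row: "xyz": the shift along the tool's x, y, z in cm, a list of three; "spin": the turn about the tool's z in degrees; "gripper": the gripper's target within -1 to 1 (shut at 1, half-way at 0, fully open at -1). A call has 1 to 8 rows; each row shifts and turns the pose as measured when the row begins, along the tool's axes as they then stand; what a row does not reach is not made up. A row lasts 1/12 s, in which the tool goes at most 41.7 mm and 7.16 degrees, less where a joint would pass 70% of its speed; a pose out of reach is approached as far as the arm can. A call is refused whole if a number of a shift passes 4.17 or a number of a turn 7.16, either way. A call with a gripper value outside its range is refused whole. The fingers move at their own pace and stop on an object; FORCE is the grip in N (left out, the last holds). Time passes only in rows, so rows that do not move let the fingers close. It gives the time, the measured TCP pose, the force and the opening at its end, in the units of the state.
- status.read_state(): the state, without advancing time (a new reading comes with each control period).
- optics.camera(name): name is "scene" or "side" or "wrist"; returns a dict with "image" (384x512x3 uint8, red, green, blue), "depth" (384x512 float32, m along the optical axis (not along the pixel's ray), 0 where there is no reading), "mtx" (3x3 intrinsics, pixels), "k1" (the pictures are not rectified: a ray, as slopes to the right and down, at radius r is drawn at 1 + k1 r^2 times it, then the intrinsics apply), "xyz" and "attitude" of the camera in the world. Camera axes: x right, y down, z forward; pixel columns grow to the right and rows downward; lengths in m; the calibration is good to about 2 mm. A picture is of the moment at which its call begins.
- r.finish_job(): hands the job in, once; it reports no verdict.
The state is a dict: "time_s": time; "joint_pos": joint angles; "joint_velocities": joint speeds; "joint_torque": joint torques, N m; "position": TCP position; "orientation": TCP orientation; "wrist_force": force on the tool from outside, world axes, zero at the start; "torque": the same for the moment, N m; "gripper_width": opening from 0.0 (shut) to 1.0 (fully open).
Only numpy, scipy, OpenCV 4.12 (cv2) and the standard library are available. Lean on these libraries where they do the work, as an engineer would, in place of code of your own. Each camera call takes 0.05 s, during which the arm holds its last target. There are 200 camera calls.

## Task

Get the garlic drying station on the pantry ledge running: hang every drying basket by its bail on a free hook of the pegboard strip, one to a hook, and fit the guard hood flat on the blower with its tongue fully home in the interlock slot, in whichever order suits. Only when all that is done, press the blower's start button fully down and let go; keep the baskets upright throughout and leave the jar, scoop and coaster where they are.

Things in the scene. Friction and masses are not known exactly. Their poses are not given: they have to be found in the camera images.
- basketA_tab (a point): drying basket, one of three alike, 2 or 3 present: steel tray 80 x 80 x 50 mm with garlic bulbs, rigid wire bail above; 0.2-0.33 kg, 168 mm tall. Site: centre of the flat wooden grip tab on top of the bail, 12 thick (x) x 36 wide (y) x 40 mm tall (z), 148 mm above the tray's underside. Hung, it is about 29 mm above the hook's point
- basketA_peak (a point): underside of the bail's peak, 29 mm below the tab's centre; the hook's wire comes to lie here. The bail (6 mm wire) lies in the basket's yz plane, its top a roof of 45 degree slopes; the opening below is 60 mm wide and 60 mm high. Any hook goes through along the basket's x, from either side
- basketB_tab (a point): drying basket, one of three alike, 2 or 3 present: steel tray 80 x 80 x 50 mm with garlic bulbs, rigid wire bail above; 0.2-0.33 kg, 168 mm tall. Site: centre of the flat wooden grip tab on top of the bail, 12 thick (x) x 36 wide (y) x 40 mm tall (z), 148 mm above the tray's underside. Hung, it is about 29 mm above the hook's point
- basketB_peak (a point): underside of the bail's peak, 29 mm below the tab's centre; the hook's wire comes to lie here. The bail (6 mm wire) lies in the basket's yz plane, its top a roof of 45 degree slopes; the opening below is 60 mm wide and 60 mm high. Any hook goes through along the basket's x, from either side
- basketC_tab (a point): drying basket, one of three alike, 2 or 3 present: steel tray 80 x 80 x 50 mm with garlic bulbs, rigid wire bail above; 0.2-0.33 kg, 168 mm tall. Site: centre of the flat wooden grip tab on top of the bail, 12 thick (x) x 36 wide (y) x 40 mm tall (z), 148 mm above the tray's underside. Hung, it is about 29 mm above the hook's point
- basketC_peak (a point): underside of the bail's peak, 29 mm below the tab's centre; the hook's wire comes to lie here. The bail (6 mm wire) lies in the basket's yz plane, its top a roof of 45 degree slopes; the opening below is 60 mm wide and 60 mm high. Any hook goes through along the basket's x, from either side
- hook1 (a point): left one of three free hooks, 120 mm apart, on a low white pegboard strip (ladle and slotted spoon hang on two more outside them). Site: top of the 8 mm wire at its low point, 229 mm above the ledge. x: level, along the hook to the strip, 85 mm on, whose top edge is at 275 mm; z up. The free end is 30 mm to -x and turns up to 25 mm above the point
- hook2 (a point): middle one of three free hooks, 120 mm apart, on a low white pegboard strip (ladle and slotted spoon hang on two more outside them). Site: top of the 8 mm wire at its low point, 229 mm above the ledge. x: level, along the hook to the strip, 85 mm on, whose top edge is at 275 mm; z up. The free end is 30 mm to -x and turns up to 25 mm above the point
- hook3 (a point): right one of three free hooks, 120 mm apart, on a low white pegboard strip (ladle and slotted spoon hang on two more outside them). Site: top of the 8 mm wire at its low point, 229 mm above the ledge. x: level, along the hook to the strip, 85 mm on, whose top edge is at 275 mm; z up. The free end is 30 mm to -x and turns up to 25 mm above the point
- guard_grip (a point): steel guard hood: open-bottomed box 90 x 90 x 50 mm, 0.26-0.42 kg, standing on the ledge at the start. Site: centre of the black grip rib on its top, 60 long (x) x 12 thick (y) x 44 mm tall (z), 72 mm above the hood's lower edge, 22 mm above its top face. An ear on the +y side, 47 mm above the lower edge, carries the tongue
- tongue (a point): middle of the lower end of the guard's flat steel tongue, pointing straight down: 24 mm wide (x), 5 mm thick (y), 33 mm long below its ear; 66 mm to +y of the guard's centre, 8 mm above the hood's lower edge. Axes as the guard's, z up
- slot (a point): middle of the mouth of the slot in the grey interlock switch (46 x 26 x 35 mm) on the blower: opens upward, 27.5 (x) x 8 (y) x 32 mm deep, long sides chamfered, mouth 85 mm above the ledge. z up; fitted, guard and slot axes agree. Blower: fixed white box 175 x 150 mm, top at 50 mm; hood's place is 66 mm to -y of the slot. Hood down flat, the tongue's end is 27 mm below the mouth
- start_top (a point): centre of the top face of the white round start button (32 mm across, grey collar) on the blower's top, 85 mm to -x of the hood's place (slot axes); pressed downward
- start (a joint): start button: 0 released, 0.006 m fully down; springs back; about 5 N presses it fully down
- salsa_jar: closed jar of salsa, 68 mm across, 85 mm tall, below the hooks; origin at the centre of its underside; bystander
- scoop: blue plastic scoop, tray 75 x 55 x 35 mm with a 75 mm handle (-x), lying below the hooks; origin under the tray; bystander
- coaster: round bamboo coaster 96 mm across, 9 mm thick, lying below the hooks; origin at the centre of its underside; bystander

How it is judged:
On the way, in this order (a step that is already met when the one before it is completed fails the run):
1. every basket hangs on a hook and the guard's tongue is fully home in the slot (((horizontal distance between basketA_tab and hook1 below 0.018 m and z of basketA_tab in the frame of hook1 between 0.018 and 0.04 m) or (horizontal distance between basketA_tab and hook2 below 0.018 m and z of basketA_tab in the frame of hook2 between 0.018 and 0.04 m) or (horizontal distance between basketA_tab and hook3 below 0.018 m and z of basketA_tab in the frame of hook3 between 0.018 and 0.04 m)) and angle between each of basketA_tab, basketB_tab, basketC_tab's own z axis and vertical below 0.3 rad and ((horizontal distance between basketB_tab and hook1 below 0.018 m and z of basketB_tab in the frame of hook1 between 0.018 and 0.04 m) or (horizontal distance between basketB_tab and hook2 below 0.018 m and z of basketB_tab in the frame of hook2 between 0.018 and 0.04 m) or (horizontal distance between basketB_tab and hook3 below 0.018 m and z of basketB_tab in the frame of hook3 between 0.018 and 0.04 m)) and ((horizontal distance between basketC_tab and hook1 below 0.018 m and z of basketC_tab in the frame of hook1 between 0.018 and 0.04 m) or (horizontal distance between basketC_tab and hook2 below 0.018 m and z of basketC_tab in the frame of hook2 between 0.018 and 0.04 m) or (horizontal distance between basketC_tab and hook3 below 0.018 m and z of basketC_tab in the frame of hook3 between 0.018 and 0.04 m)) and z of tongue in the frame of slot below -0.0235 m and horizontal distance between tongue and slot below 0.005 m and angle between tongue's own z axis and vertical below 0.08 rad and angle between the x axis of tongue and the x axis of slot, either way round below 0.2 rad), for 0.3 s.
2. the start button is pressed fully down with all that in place (all of step 1 and value of joint start above 0.0045 m), for 0.04 s.
At the end, for the whole second after the job is handed in: Each basket hangs upright (0.3 rad) on a free hook, tab within 18 mm sideways and 18-40 mm above its low point; tongue end 23.5 mm or more below the slot mouth, within 5 mm of its middle, upright to 0.08, aligned to 0.2 rad; start pressed past 4.5 mm after that, and released (all of step 1 and value of joint start below 0.002 m); the robot touches nothing.
It fails at once if the start button is pressed while the guard's tongue is not home (value of joint start above 0.003 m and not (z of tongue in the frame of slot below -0.0235 m and horizontal distance between tongue and slot below 0.005 m and angle between tongue's own z axis and vertical below 0.08 rad and angle between the x axis of tongue and the x axis of slot, either way round below 0.2 rad)).
It fails at once if a basket is tipped over (angle between any of basketA_tab, basketB_tab, basketC_tab's own z axis and vertical above 0.9 rad).
It fails at once if the jar, scoop or coaster is moved by more than 30 mm (distance of any of salsa_jar, scoop, coaster from where it was at the start of the episode above 0.03 m).
Of basketA, basketB, basketC only 2 to 3 are there at a start; the rules pass over those that are not, and their reading is None.
At some moment in a run one of guard may be knocked a few centimetres aside while the robot is not near it.
It also fails if it takes over 210 s, if anything falls off the work surface, if the arm or the gripper's body presses on something with over 40 N, if the wrist force passes 120 N, or if a joint passes its speed limit or range.

## Working session

There is one attempt and no reset: what is moved stays moved. The work goes in short steps, Python scripts to look and compute and a shell command to move; the robot and the scene stay as the last step left them, time stands still between calls to the robot, and variables do not carry over. Pictures are saved under pics/ and viewed, about 12 in all and at most 16, crops included, and the job is handed in when it is done.

```bash
ls; mkdir -p pics; cat > h.py <<'E'
import numpy as np, cv2, sys
from scipy.spatial.transform import Rotation as R
from rig import status, optics, r
def shot(n,save):
    c=optics.camera(n); np.savez('pics/'+save+'.npz',**c)
    cv2.imwrite('pics/'+save+'.png',cv2.cvtColor(c['image'],cv2.COLOR_RGB2BGR)); return c
def cloud(c):
    h,w=c['depth'].shape; K=np.array(c['mtx']); k=float(c['k1'])
    u,v=np.meshgrid(np.arange(w),np.arange(h))
    p=cv2.undistortPoints(np.stack([u,v],-1).reshape(-1,1,2).astype(float),K,np.array([k,0,0,0,0.])).reshape(h,w,2)
    d=c['depth']; X=np.dstack([p[...,0]*d,p[...,1]*d,d])
    W=X@R.from_quat(c['attitude']).as_matrix().T+np.array(c['xyz']); W[d==0]=np.nan
    return W
E
python3 - <<'E'
from h import *
s=status.read_state(); print(s)
for n in('scene','side','wrist'):
    c=shot(n,n+'0'); print(n,c['xyz'],c['attitude'],c['k1'],c['mtx'][0])
E
```

```text
pics
{'time_s': 0.0, 'joint_pos': array([ 1.10982355,  0.41189441, -0.0127274 ,  1.59704474,  0.00559652,
        1.13430917, -0.08222624]), 'joint_velocities': array([-0.00038524, -0.00136584,  0.00115962, -0.00220128,  0.00121066,
       -0.00065748,  0.00258106]), 'joint_torque': array([-1.18094948e-03, -6.00613689e+01,  6.81749023e-01, -2.99404353e+01,
        1.39280601e-02,  1.05757179e-02, -1.22836815e-05]), 'position': array([ 0.23899901, -0.57695747,  0.23045613]), 'orientation': array([ 9.80776693e-01,  1.95131808e-01, -2.09636617e-04, -7.82453701e-04]), 'wrist_force': array([ 0.62942785, -0.20634416, -0.73769992]), 'torque': array([ 0.03106849, -0.01243986,  0.00971546]), 'gripper_width': 0.9955617752717089}
scene [1.2262428  0.49055494 0.76413611] [ 0.42505058  0.78958525 -0.39174954 -0.20595978] 0.013829485597599729 [370.07917562   0.         257.97489684]
side [ 0.38336967 -0.55740856  0.91479378] [ 0.9351076  -0.14833279  0.04669014 -0.31841985] -0.08024097705274487 [384.75922815   0.         256.37889616]
wrist [ 0.30419683 -0.54998153  0.37304325] [ 0.82344718 -0.54982701 -0.07815293  0.11626318] -0.020615502185833048 [285.33706732   0.         253.01236209]
```

```bash
python3 - <<'E'
import cv2,numpy as np
a=cv2.imread('pics/scene0.png');b=cv2.imread('pics/side0.png')
cv2.imwrite('pics/s0.png',cv2.resize(a,(800,600)));cv2.imwrite('pics/d0.png',cv2.resize(b,(800,600)))
E
```

```text
(no output)
```

View pics/s0.png

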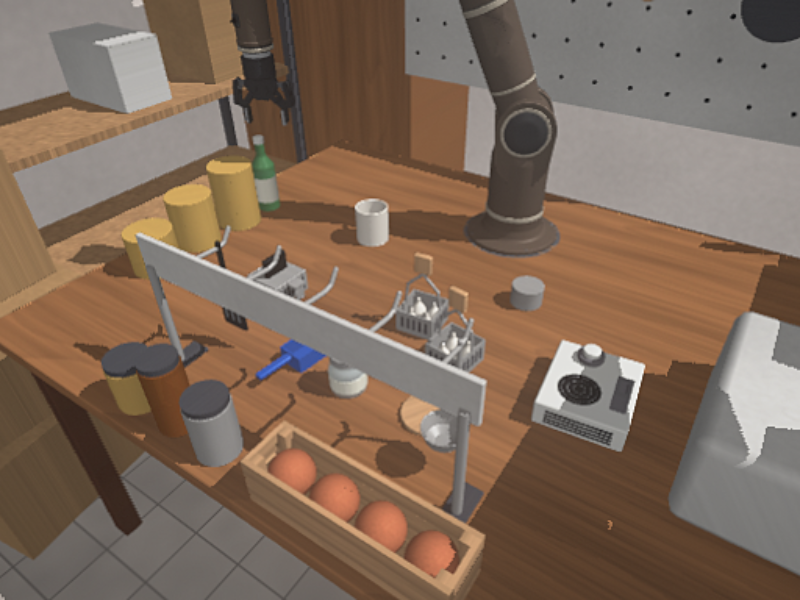

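View pics/d0.png

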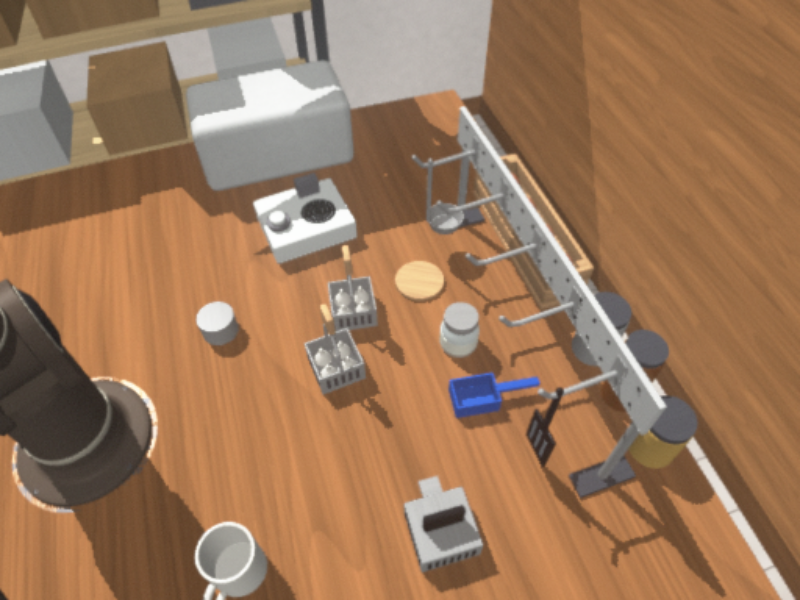

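The scene view shows two baskets, at (422,300) and (455,340), and the blower at (590,390). In the side view the baskets are at (352,300) and (335,360), the guard at (443,525), and the hooks' tips at about (430,213), (470,260) and (505,322). The outer two hooks carry the ladle and the spoon.

```bash
python3 - <<'E'
from h import *
c=dict(np.load('pics/side0.npz')); W=cloud(c)
s=dict(np.load('pics/scene0.npz')); V=cloud(s)
def at(W,u,v,k=0): return np.round(W[int(v*.64),int(u*.64)],3)
for n,u,v in [('table',380,450),('tabB',347,256),('tabA',327,314),('hk1',430,212),('hk2',470,260),('hk3',505,322),('btn',277,217),('blowtop',285,240),('slotbox',307,183),('rib',443,517),('ear',430,487),('striptop',560,270),('jar',460,315),('scoop',475,395),('coaster',420,278)]:
    print(n,at(W,u,v))
for n,u,v in [('tabA',423,264),('tabB',458,300),('btn',592,352)]: print('scene',n,at(V,u,v))
# label height map for side
z=W[...,2]
# hooks cloud
for nm,P in(('side',W),('scene',V)):
    m=(P[...,2]>.215)&(P[...,2]<.27)&(P[...,0]>.4)&(P[...,0]<.9)&(abs(P[...,1])<.5)
    n,l,st,ce=cv2.connectedComponentsWithStats(m.astype(np.uint8))
    for i in range(1,n):
        if st[i,4]>8:
            q=P[l==i]; print(nm,st[i],q.min(0).round(3),q.max(0).round(3))
E
```

```text
table [ 0.467 -0.166 -0.004]
tabB [0.498 0.108 0.168]
tabA [0.438 0.003 0.167]
hk1 [0.686 0.217 0.111]
hk2 [ 0.656 -0.025  0.244]
hk3 [ 0.661 -0.146  0.243]
btn [0.406 0.339 0.072]
blowtop [0.41  0.292 0.05 ]
slotbox [0.483 0.406 0.08 ]
rib [ 0.512 -0.325  0.091]
ear [ 0.516 -0.265  0.046]
striptop [ 0.771 -0.09   0.253]
jar [ 0.66  -0.01   0.084]
scoop [ 0.652 -0.12  -0.   ]
coaster [0.642 0.149 0.01 ]
scene tabA [0.444 0.008 0.154]
scene tabB [0.511 0.123 0.154]
scene btn [0.418 0.343 0.072]
side [ 264   71  162  205 3603] [ 0.648 -0.342  0.215] [0.783 0.299 0.27 ]
scene [125 144  22  21 111] [ 0.659 -0.266  0.215] [ 0.737 -0.255  0.256]
scene [  87  152  224  117 4021] [ 0.771 -0.339  0.215] [0.795 0.302 0.27 ]
scene [158 157  22  22  97] [ 0.657 -0.146  0.225] [ 0.734 -0.135  0.256]
scene [195 170  21  26 109] [ 0.657 -0.027  0.225] [ 0.734 -0.016  0.257]
scene [236 187  21  26 112] [0.656 0.096 0.222] [0.734 0.104 0.254]
scene [282 204  21  29 137] [0.655 0.215 0.215] [0.733 0.223 0.256]
```

```bash
cat > meas.py <<'E'
from h import *
def clus(P,lo,hi,c,rad):
    d=np.hypot(P[...,0]-c[0],P[...,1]-c[1]); m=(P[...,2]>lo)&(P[...,2]<hi)&(d<rad); return P[m]
def rect(q):
    (cx,cy),(w,h),a=cv2.minAreaRect((q[:,:2]*1000).astype(np.float32)); return round(cx,1),round(cy,1),round(w,1),round(h,1),round(a,1)
E
python3 - <<'E'
from meas import *
W=cloud(dict(np.load('pics/side0.npz')));V=cloud(dict(np.load('pics/scene0.npz')))
for nm,c in(('A',(.44,.005)),('B',(.505,.115))):
    for k,P in(('side',W),('scene',V)):
        t=clus(P,.131,.19,c,.035); tr=clus(P,.035,.06,c,.07)
        print(nm,k,'tab',len(t),rect(t),t[:,2].max().round(3),'tray',len(tr),rect(tr), 'bail',rect(clus(P,.06,.12,c,.06)))
for k,P in(('side',W),('scene',V)):
    t=clus(P,.075,.11,(.512,-.325),.06); print(k,'rib',len(t),rect(t),t[:,2].max(),'hood',rect(clus(P,.035,.06,(.512,-.325),.08)))
    t=clus(P,.03,.06,(.516,-.265),.02); print('ear',len(t),rect(t),np.median(t,0)) if len(t) else 0
    t=clus(P,.075,.1,(.483,.41),.04); print('switch',len(t),rect(t),np.median(t[:,2]))
    t=clus(P,.06,.08,(.412,.34),.03); print('btn',len(t),rect(t),np.percentile(t[:,2],[50,95]))
    t=clus(P,.042,.056,(.49,.33),.13); print('blower',len(t),rect(t),np.median(t[:,2]))
    for z in(P[(abs(P[...,0]-.775)<.03)&(P[...,2]>.235)&(abs(P[...,1])<.3)],):
        f=z[z[:,0]<.779] if k=='side' else z; print('strip',np.polyfit(f[:,1],f[:,0],1),f[:,2].max())
    for y in(-.14,-.021,.1):
        h=P[(abs(P[...,1]-y)<.02)&(P[...,0]>.65)&(P[...,0]<.76)&(P[...,2]>.2)&(P[...,2]<.265)]
        if len(h)>3: print('hook',len(h),np.polyfit(h[:,0]-.687,h[:,1],1),h[:,0].min(),h[:,2].max())
E
```

```text
A side tab 116 (437.5, 4.5, 12.4, 36.4, 5.0) 0.17 tray 362 (437.4, 3.9, 80.9, 83.0, 6.1) bail (437.4, 3.1, 5.9, 75.1, 6.2)
A scene tab 138 (442.2, 7.0, 13.5, 34.2, 8.5) 0.171 tray 349 (440.6, 6.1, 87.2, 82.7, 7.2) bail (442.3, 7.0, 9.6, 77.3, 6.2)
B side tab 87 (498.1, 113.7, 35.7, 11.8, 82.9) 0.17 tray 312 (498.3, 114.7, 84.0, 80.5, 82.6) bail (498.5, 114.0, 73.4, 5.9, 82.3)
B scene tab 169 (503.4, 116.7, 38.7, 14.0, 82.7) 0.172 tray 324 (502.2, 104.1, 109.9, 83.7, 84.0) bail (504.2, 117.0, 76.7, 7.0, 82.2)
side rib 185 (514.5, -324.0, 12.0, 58.4, 87.7) 0.09595314700590774 hood (515.3, -310.4, 117.0, 90.8, 87.2)
ear 167 (517.0, -268.1, 32.5, 29.7, 88.5) [ 0.5167698  -0.26638349  0.04649508]
switch 93 (482.6, 414.3, 48.1, 27.2, 8.4) 0.08127765748028826
btn 120 (404.3, 337.0, 40.6, 44.5, 80.9) [0.06724862 0.07280043]
blower 1532 (461.3, 361.3, 175.9, 152.5, 7.1) 0.04913150828174978
strip [-0.01061414  0.77067592] 0.278336309772514
hook 164 [ 0.02638761 -0.14343097] 0.6541462290384574 0.25361611986270294
hook 147 [ 0.01754475 -0.02355784] 0.6525316955808382 0.2526900122207233
hook 133 [0.01954437 0.09652101] 0.6513180921116692 0.2539695744503937
scene rib 63 (518.5, -322.5, 61.0, 15.5, 0.1) 0.09762140100465799 hood (518.6, -308.5, 119.2, 91.2, 90.0)
ear 88 (518.2, -267.2, 34.6, 31.8, 84.1) [ 0.51980618 -0.26233508  0.04841439]
switch 155 (487.5, 418.4, 48.8, 25.6, 6.6) 0.08431007055729156
btn 156 (414.6, 345.2, 39.3, 46.2, 23.7) [0.06747788 0.07279278]
blower 2292 (467.0, 364.9, 177.6, 149.1, 6.7) 0.04987573789241345
strip [-0.00859187  0.78205911] 0.2782919720895195
hook 97 [ 0.01476465 -0.13990893] 0.6569303862999849 0.2559147218271248
hook 109 [ 0.02944983 -0.02003841] 0.6567469213867368 0.2565299964202079
hook 112 [0.01283954 0.10034117] 0.6560593891506953 0.2536703712900019
```

```bash
cat > go.py <<'E'
# usage: go.py x y z yaw  -> remaining tool shift (cm) and spin (deg)
from h import *
a=list(map(float,sys.argv[1:5])); s=status.read_state(); M=R.from_quat(s['orientation']).as_matrix()
d=np.array(a[:3])-s['position']; yaw=np.degrees(np.arctan2(M[1,0],M[0,0]))
sp=yaw-a[3]; sp=(sp+90)%180-90
M2=M@R.from_euler('z',sp,degrees=True).as_matrix()
print('t',round(s['time_s'],2),'pos',s['position'].round(4),'yaw',round(yaw,2),'tilt',np.degrees(np.arccos(-M[2,2])).round(2))
print('shift now',(M.T@d*100).round(2),'spin',round(sp,2),'shift after spin',(M2.T@d*100).round(2),'F',s['wrist_force'].round(1),'g',round(s['gripper_width'],3))
E
python3 -m pendant '{"xyz":[[0,0,-3],[0,0,-3],[0,0,0]],"spin":[5.5,5.5,5.4],"gripper":[-1,-1,-1]}' 40; python3 go.py .440 .0055 .26 6.1
```

```text
time_s: 0.4
position: [0.2381, -0.5756, 0.2893]
orientation: [0.999, 0.049, -0.002, -0.004]
wrist_force: [-0.3, -0.3, 0.6]
gripper_width: 1.0
t 0.4 pos [ 0.2381 -0.5756  0.2893] yaw 5.67 tilt 0.5
shift now [ 25.84 -55.8    3.32] spin -0.43 shift after spin [ 26.26 -55.61   3.32] F [-0.3 -0.3  0.6] g 1.0
```

```bash
python3 -m pendant '{"xyz":[[1.7,-3.65,0],[1.7,-3.65,0],[1.7,-3.65,0],[1.7,-3.65,0],[1.7,-3.65,0],[1.7,-3.65,0],[1.7,-3.65,0],[1.7,-3.65,0]],"spin":[0,0,0,0,0,0,0,0],"gripper":[-1,-1,-1,-1,-1,-1,-1,-1]}'; python3 go.py .440 .0055 .26 6.1
```

```text
time_s: 1.07
position: [0.3447, -0.2698, 0.2882]
orientation: [0.999, 0.038, -0.004, -0.002]
wrist_force: [1.0, 0.3, 0.4]
gripper_width: 1.006
t 1.07 pos [ 0.3447 -0.2698  0.2882] yaw 4.37 tilt 0.51
shift now [ 11.62 -26.72   2.85] spin -1.73 shift after spin [ 12.42 -26.35   2.85] F [1.  0.3 0.4] g 1.006
```

```bash
python3 -m pendant '{"xyz":[[1.7,-3.65,0],[1.7,-3.65,0],[1.7,-3.65,0],[1.7,-3.65,0],[1.7,-3.65,0],[1.7,-3.65,0],[1,-2,0]],"spin":[0,0,0,0,0,0,0],"gripper":[-1,-1,-1,-1,-1,-1,-1]}'; python3 go.py .440 .0055 .23 6.1
```

```text
time_s: 1.65
position: [0.438, -0.0092, 0.2892]
orientation: [0.999, 0.039, -0.002, -0.001]
wrist_force: [0.5, -0.4, -0.4]
gripper_width: 0.999
t 1.65 pos [ 0.438  -0.0092  0.2892] yaw 4.52 tilt 0.32
shift now [ 0.34 -1.43  5.92] spin -1.58 shift after spin [ 0.38 -1.42  5.92] F [ 0.5 -0.4 -0.4] g 0.999
```

```bash
python3 -m pendant '{"xyz":[[0.4,-1.4,3],[0,0,3.5],[0,0,3.5],[0,0,0]],"spin":[-1.6,0,0,0],"gripper":[-1,-1,-1,-1]}'; python3 go.py .440 .0055 .134 6.1; python3 - <<'E'
from h import *
c=shot('wrist','w1'); cv2.imwrite('pics/w1b.png',cv2.imread('pics/w1.png'))
W=cloud(c); m=(W[...,2]>.131)&(W[...,2]<.18)&(np.hypot(W[...,0]-.44,W[...,1])<.04)
from meas import rect
q=W[m]; print(len(q), rect(q) if len(q) else '')
E
```

```text
time_s: 1.98
position: [0.444, 0.0149, 0.1886]
orientation: [0.998, 0.06, 0.002, -0.003]
wrist_force: [-1.5, -0.4, 0.0]
gripper_width: 1.001
t 1.98 pos [0.444  0.0149 0.1886] yaw 6.89 tilt 0.37
shift now [-0.53  0.91  5.46] spin 0.79 shift after spin [-0.52  0.92  5.46] F [-1.5 -0.4  0. ] g 1.001
1839 (440.2, 6.8, 12.2, 35.1, 6.3)
```

View pics/w1.png

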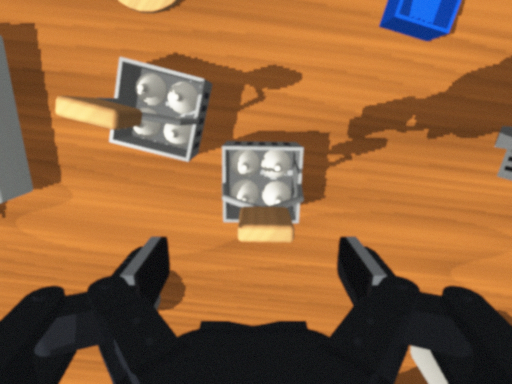

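The wrist view shows basket A's tab at (265,225), between the open jaws whose middle is at about (253,280). It measures (0.440, 0.007), which agrees with the average of the two fixed cameras. Descend.

```bash
python3 -m pendant '{"xyz":[[-0.4,0.8,1],[0,0,0],[0,0,2],[0,0,2],[0,0,0]],"spin":[0.6,0,0,0,0],"gripper":[-1,-1,-1,-1,-1]}'; python3 go.py .440 .0065 .134 6.1
```

```text
time_s: 2.45
position: [0.4475, 0.0031, 0.1474]
orientation: [0.999, 0.051, 0.009, -0.001]
wrist_force: [-0.8, 0.3, -0.4]
gripper_width: 1.0
t 2.45 pos [0.4475 0.0031 0.1474] yaw 5.88 tilt 1.01
shift now [-0.73 -0.42  1.33] spin -0.22 shift after spin [-0.73 -0.42  1.33] F [-0.8  0.3 -0.4] g 1.0
```

```bash
python3 -m pendant '{"xyz":[[-0.7,-0.4,0.6],[0,0,0],[0,0,0]],"spin":[0,0,0],"gripper":[-1,-1,-1]}'; python3 go.py .440 .0065 .134 6.1
```

```text
time_s: 2.7
position: [0.4415, 0.0054, 0.1446]
orientation: [0.999, 0.05, 0.011, -0.001]
wrist_force: [0.3, -0.5, -0.0]
gripper_width: 0.999
t 2.7 pos [0.4415 0.0054 0.1446] yaw 5.71 tilt 1.25
shift now [-0.16 -0.12  1.06] spin -0.39 shift after spin [-0.16 -0.12  1.06] F [ 0.3 -0.5 -0. ] g 0.999
```

```bash
python3 -m pendant '{"xyz":[[-0.2,-0.1,1],[0,0,0],[0,0,0],[0,0,0],[0,0,0],[0,0,0]],"spin":[-0.4,0,0,0,0,0],"gripper":[-1,-1,1,1,1,1]}' 40; python3 go.py .440 .0065 .134 6.1
```

```text
time_s: 3.2
position: [0.441, 0.0063, 0.1365]
orientation: [0.998, 0.054, 0.013, -0.0]
wrist_force: [0.5, -0.2, 0.3]
gripper_width: 0.455
t 3.2 pos [0.441  0.0063 0.1365] yaw 6.15 tilt 1.52
shift now [-0.11 -0.03  0.25] spin 0.05 shift after spin [-0.11 -0.03  0.25] F [ 0.5 -0.2  0.3] g 0.455
```

```bash
python3 -m pendant '{"xyz":[[0,0,0],[0,0,0],[0,0,-1],[0,0,-3],[0,0,-3.5],[0,0,-3.5],[0,0,-3.5],[0,0,0]],"spin":[0,0,0,0,0,0,0,0],"gripper":[1,1,1,1,1,1,1,1]}' 60; python3 go.py .60 -.1415 .283 1
```

```text
time_s: 3.87
position: [0.4335, 0.0068, 0.2876]
orientation: [0.998, 0.055, 0.008, -0.002]
wrist_force: [1.4, -0.3, -3.0]
gripper_width: 0.411
t 3.87 pos [0.4335 0.0068 0.2876] yaw 6.32 tilt 0.96
shift now [14.91 16.58  0.66] spin 5.32 shift after spin [16.38 15.13  0.66] F [ 1.4 -0.3 -3. ] g 0.411
```

```bash
python3 -m pendant '{"xyz":[[0,0,0],[1.5,1.4,0.3],[2.5,2.3,0],[2.8,2.6,0],[2.8,2.6,0],[2.8,2.6,0],[2.2,2,0],[1,1,0]],"spin":[5.3,0,0,0,0,0,0,0],"gripper":[1,1,1,1,1,1,1,1]}'; python3 -m pendant '{"xyz":[[0,0,0],[0,0,0]],"spin":[0,0,0],"gripper":[1,1]}';  python3 -m pendant '{"xyz":[[0,0,0],[0,0,0]],"spin":[0,0],"gripper":[1,1]}'; python3 go.py .60 -.1415 .283 1
```

```text
time_s: 4.53
position: [0.5942, -0.1379, 0.2925]
orientation: [1.0, 0.011, 0.01, -0.001]
wrist_force: [-0.3, -0.5, -3.2]
gripper_width: 0.409
time_s: 4.7
position: [0.5952, -0.1414, 0.2904]
orientation: [1.0, 0.008, 0.009, -0.001]
wrist_force: [0.3, 0.9, -3.9]
gripper_width: 0.408
t 4.7 pos [ 0.5952 -0.1414  0.2904] yaw 0.97 tilt 1.01
shift now [0.47 0.02 0.75] spin -0.03 shift after spin [0.47 0.02 0.75] F [ 0.3  0.9 -3.9] g 0.408invalid input
```

Measure the held tab against hook 3 in both cameras.

```bash
cat > tabhook.py <<'E'
from meas import *
tag=sys.argv[1]; c=(float(sys.argv[2]),float(sys.argv[3])); zt=float(sys.argv[4])
for k in('side','scene'):
    P=cloud(shot(k,k+tag)); t=clus(P,zt-.018,zt+.03,c,.03)
    if len(t)>5: print(k,'tab',len(t),rect(t),'ztop',np.percentile(t[:,2],97).round(4))
    b=clus(P,zt-.085,zt-.03,c,.05)
    if len(b)>5: print('  bail',rect(b))
E
python3 tabhook.py _h3 .595 -.1415 .303
```

```text
side tab 170 (585.4, -145.7, 14.4, 53.4, 9.5) ztop 0.3278
  bail (591.7, -143.1, 6.9, 75.8, 1.4)
scene tab 271 (597.3, -140.4, 57.1, 21.3, 89.7) ztop 0.3312
  bail (594.3, -142.0, 8.2, 75.4, 1.0)
```

```bash
python3 -m pendant '{"xyz":[[0,0,0.9],[0,0,0],[0,0,0]],"spin":[0,0,0],"gripper":[1,1,1]}'; python3 go.py .691 -.1425 .281 1; python3 - <<'E'
from meas import *
for k in('side','scene'):
    P=cloud(shot(k,k+'_a'))
    b=clus(P,.15,.29,(.593,-.142),.055)
    # slopes: roof points
    m=abs(b[:,1]+.142)<.04; b=b[m]
    tray=b[b[:,2]<.197]
    print(k,'tray top',np.percentile(tray[:,2],[90,98]))
    for lo in(.2,.21,.22,.23,.24,.25,.26,.27):
        q=b[(b[:,2]>lo)&(b[:,2]<lo+.01)]
        if len(q): print(lo,len(q),q[:,1].min().round(3),q[:,1].max().round(3))
E
```

```text
time_s: 5.05
position: [0.5932, -0.138, 0.2817]
orientation: [1.0, 0.011, 0.009, -0.001]
wrist_force: [0.4, -0.2, -2.1]
gripper_width: 0.41
t 5.05 pos [ 0.5932 -0.138   0.2817] yaw 1.2 tilt 1.03
shift now [9.77 0.66 0.24] spin 0.2 shift after spin [9.77 0.63 0.24] F [ 0.4 -0.2 -2.1] g 0.41
side tray top [0.19271952 0.19516747]
0.2 14 -0.179 -0.102
0.21 11 -0.177 -0.104
0.22 17 -0.176 -0.104
0.23 16 -0.175 -0.105
0.24 25 -0.172 -0.108
0.25 28 -0.162 -0.119
0.26 6 -0.151 -0.126
0.27 10 -0.149 -0.127
scene tray top [0.19419997 0.19651842]
0.2 10 -0.176 -0.102
0.21 10 -0.177 -0.102
0.22 11 -0.175 -0.102
0.23 9 -0.172 -0.103
0.24 20 -0.17 -0.102
0.25 22 -0.163 -0.114
0.26 17 -0.15 -0.125
0.27 20 -0.156 -0.122
```

```bash
python3 -m pendant '{"xyz":[[0.3,0.3,-0.8],[0.8,0,0],[1.5,0,0],[1.5,0,0],[0,0,0]],"spin":[0.2,0,0,0,0],"gripper":[1,1,1,1,1]}'; python3 go.py .691 -.1415 .287 1
```

```text
time_s: 5.57
position: [0.6373, -0.1408, 0.2942]
orientation: [1.0, 0.008, 0.011, -0.0]
wrist_force: [0.3, 0.2, -2.3]
gripper_width: 0.413
t 5.57 pos [ 0.6373 -0.1408  0.2942] yaw 0.94 tilt 1.24
shift now [5.35 0.16 0.84] spin -0.06 shift after spin [5.35 0.16 0.84] F [ 0.3  0.2 -2.3] g 0.413
```

```bash
python3 -m pendant '{"xyz":[[0.5,0.1,0.5],[1.3,0,0],[1.3,0,0],[1.3,0,0],[0.8,0,0],[0,0,0],[0,0,0]],"spin":[0,0,0,0,0,0,0],"gripper":[1,1,1,1,1,1,1]}'; python3 go.py .691 -.1415 .287 1
```

```text
time_s: 6.15
position: [0.6932, -0.1417, 0.2885]
orientation: [1.0, 0.008, 0.01, -0.0]
wrist_force: [1.2, 0.5, -2.2]
gripper_width: 0.41
t 6.15 pos [ 0.6932 -0.1417  0.2885] yaw 0.89 tilt 1.19
shift now [-0.23 -0.02  0.15] spin -0.11 shift after spin [-0.23 -0.02  0.15] F [ 1.2  0.5 -2.2] g 0.41
```

```bash
python3 -m pendant '{"xyz":[[-0.2,0,1.2],[0,0,1.2],[0,0,1],[0,0,0.5],[0,0,0],[0,0,0]],"spin":[0,0,0,0,0,0],"gripper":[1,1,1,1,1,1]}'; python3 go.py .691 -.1415 .247 1
```

```text
time_s: 6.65
position: [0.6904, -0.1419, 0.2474]
orientation: [1.0, 0.008, 0.01, -0.0]
wrist_force: [0.8, 1.0, -0.9]
gripper_width: 0.411
t 6.65 pos [ 0.6904 -0.1419  0.2474] yaw 0.87 tilt 1.2
shift now [ 0.05 -0.04  0.04] spin -0.13 shift after spin [ 0.05 -0.04  0.04] F [ 0.8  1.  -0.9] g 0.411
```

```bash
python3 -m pendant '{"xyz":[[0,0,0.1],[0,0,0],[0,0,0],[0,0,0],[0,0,0]],"spin":[0,0,0,0,0],"gripper":[1,-0.1,-0.3,-0.4,-0.4]}'; python3 tabhook.py _h3b .689 -.1415 .258; python3 - <<'E'
import cv2
a=cv2.imread('pics/scene_h3b.png')[60:330,60:420];b=cv2.imread('pics/side_h3b.png')[60:330,150:510]
cv2.imwrite('pics/v1.png',cv2.resize(cv2.vconcat([a,b]),(800*1,1200))[:, :] if 0 else cv2.resize(cv2.hconcat([a,b]),(800,300)))
E
```

```text
time_s: 7.07
position: [0.6917, -0.1423, 0.2498]
orientation: [1.0, 0.007, 0.013, 0.0]
wrist_force: [-0.2, 0.0, 0.2]
gripper_width: 0.697
side tab 265 (678.0, -133.8, 48.4, 34.5, 80.1) ztop 0.2826
  bail (682.8, -145.3, 14.3, 74.5, 2.6)
scene tab 153 (691.2, -141.8, 12.8, 37.9, 1.0) ztop 0.2796
  bail (695.9, -138.6, 33.7, 68.4, 17.6)
```

View pics/v1.png

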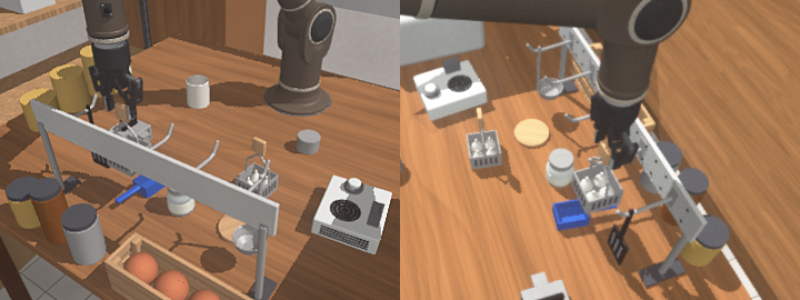

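The picture shows basket A hanging on hook 3, with its tab at (0.691, -0.142) and the top at 0.28, which fits. I'll go up and over to basket B.

```bash
python3 -m pendant '{"xyz":[[0,0,-1.5],[0,0,-3],[0,0,-3],[0,0,-0.5],[0,0,0]],"spin":[0,0,2,3,3],"gripper":[-0.4,-0.4,-0.6,-1,-1]}'; python3 go.py .501 .1155 .24 -7.4;
```

```text
time_s: 7.58
position: [0.6885, -0.1425, 0.3314]
orientation: [0.998, -0.064, 0.011, -0.001]
wrist_force: [0.5, -0.3, -0.6]
gripper_width: 1.002
t 7.58 pos [ 0.6885 -0.1425  0.3314] yaw -7.34 tilt 1.23
shift now [-22.08 -23.16   8.74] spin 0.06 shift after spin [-22.11 -23.14   8.74] F [ 0.5 -0.3 -0.6] g 1.002
```

```bash
python3 -m pendant '{"xyz":[[-2.8,-2.9,0],[-2.8,-2.9,0],[-2.8,-2.9,0],[-2.8,-2.9,0],[-2.8,-2.9,0.5],[-2.8,-2.9,1],[-2.8,-2.9,2],[-1.5,-1.9,2]],"spin":[0,0,0,0,0,0,0,0],"gripper":[-1,-1,-1,-1,-1,-1,-1,-1]}'; python3 -m pendant '{"xyz":[[0,0,0],[0,0,0]],"spin":[0,0],"gripper":[-1,-1]}'; python3 - <<'E'
from meas import *
q=clus(cloud(shot('wrist','wB')),.131,.18,(.501,.1155),.04); print(len(q),rect(q) if len(q) else '')
E
python3 go.py .501 .1155 .136 -7.4
```

```text
time_s: 8.25
position: [0.5117, 0.1036, 0.2764]
orientation: [0.997, -0.073, 0.018, 0.0]
wrist_force: [0.8, 0.5, -0.5]
gripper_width: 0.996
time_s: 8.42
position: [0.5068, 0.1093, 0.2742]
orientation: [0.998, -0.068, 0.016, 0.0]
wrist_force: [0.4, -0.9, 0.0]
gripper_width: 1.005
761 (501.5, 116.2, 35.9, 11.6, 82.6)
t 8.47 pos [0.5067 0.1094 0.274 ] yaw -7.78 tilt 1.79
shift now [-1.08 -0.5  13.78] spin -0.38 shift after spin [-1.08 -0.51 13.78] F [-0.8  0.3 -0.7] g 0.996
```

```bash
python3 -m pendant '{"xyz":[[-0.6,-0.5,3],[0,0,3],[0,0,3],[0,0,0],[0,0,0]],"spin":[-0.4,0,0,0,0],"gripper":[-1,-1,-1,-1,-1]}';python3 go.py .5015 .116 .136 -7.4
```

```text
time_s: 8.88
position: [0.5118, 0.1105, 0.1863]
orientation: [0.997, -0.068, 0.021, -0.0]
wrist_force: [0.2, -0.7, 1.1]
gripper_width: 0.998
t 8.88 pos [0.5118 0.1105 0.1863] yaw -7.85 tilt 2.38
shift now [-1.3  -0.38  4.98] spin -0.45 shift after spin [-1.3  -0.39  4.98] F [ 0.2 -0.7  1.1] g 0.998
```

```bash
python3 -m pendant '{"xyz":[[-1.3,-0.5,1],[0,0,0],[-0.3,0,2],[-0.2,0,1],[0,0,0],[0,0,0]],"spin":[-0.4,0,0,0,0,0],"gripper":[-1,-1,-1,-1,-1,-1]}';python3 go.py .5015 .116 .136 -7.4
```

```text
time_s: 9.38
position: [0.5053, 0.1148, 0.1545]
orientation: [0.997, -0.069, 0.027, -0.001]
wrist_force: [-0.4, -0.3, 0.5]
gripper_width: 1.003
t 9.38 pos [0.5053 0.1148 0.1545] yaw -7.92 tilt 3.08
shift now [-0.49 -0.06  1.82] spin -0.52 shift after spin [-0.49 -0.06  1.82] F [-0.4 -0.3  0.5] g 1.003
```

```bash
python3 -m pendant '{"xyz":[[-0.5,-0.1,1.8],[-0.1,0,0],[0,0,0],[0,0,0],[0,0,0],[0,0,0],[0,0,0],[0,0,0]],"spin":[-0.5,0,0,0,0,0,0,0],"gripper":[-1,-1,1,1,1,1,1,1]}' 60;python3 go.py .5015 .116 .136 -7.4
```

```text
time_s: 10.05
position: [0.5067, 0.1162, 0.1445]
orientation: [0.997, -0.066, 0.032, -0.002]
wrist_force: [-1.0, 0.5, -2.2]
gripper_width: 0.41
t 10.05 pos [0.5067 0.1162 0.1445] yaw -7.62 tilt 3.7
shift now [-0.56  0.09  0.81] spin -0.22 shift after spin [-0.56  0.09  0.81] F [-1.   0.5 -2.2] g 0.41
```

```bash
python3 -m pendant '{"xyz":[[0,0,0],[0,0,0],[-0.8,0,1.1],[0,0,0],[0,0,0],[0,0,0],[0,0,0],[0,0,0]],"spin":[0,0,0,0,0,0,0,0],"gripper":[-0.2,-0.2,-0.2,-0.2,1,1,1,1]}' 60;python3 go.py .5015 .116 .136 -7.4
```

```text
time_s: 10.72
position: [0.5007, 0.1172, 0.1344]
orientation: [0.997, -0.066, 0.033, -0.002]
wrist_force: [0.2, -0.3, -2.4]
gripper_width: 0.415
t 10.72 pos [0.5007 0.1172 0.1344] yaw -7.64 tilt 3.79
shift now [ 0.1   0.11 -0.16] spin -0.24 shift after spin [ 0.1   0.11 -0.16] F [ 0.2 -0.3 -2.4] g 0.415
```

```bash
python3 -m pendant '{"xyz":[[0,0,0],[0,0,-1.5],[0,0,-4],[0,0,-4],[0,0,-4],[0,0,-1.5],[0,0,0],[0,0,0]],"spin":[0,0,0,0,0,-4,-4.3,0],"gripper":[1,1,1,1,1,1,1,1]}' 60;python3 go.py .60 .0985 .289 1
```

```text
time_s: 11.38
position: [0.4891, 0.1172, 0.29]
orientation: [0.999, 0.009, 0.03, 0.0]
wrist_force: [-0.3, -0.9, -2.6]
gripper_width: 0.409
t 11.38 pos [0.4891 0.1172 0.29  ] yaw 1.05 tilt 3.49
shift now [11.03  2.07  0.78] spin 0.05 shift after spin [11.03  2.06  0.78] F [-0.3 -0.9 -2.6] g 0.409
```

```bash
python3 -m pendant '{"xyz":[[1,0.3,0.3],[2.5,0.5,0.2],[2.5,0.5,0.2],[2.5,0.5,0.1],[1.5,0.2,0],[0.3,0,0],[0,0,0],[0,0,0]],"spin":[0,0,0,0,0,0,0,0],"gripper":[1,1,1,1,1,1,1,1]}' 60;python3 go.py .60 .0985 .289 1; python3 - <<'E'
from meas import *
for k in('side','scene'):
    P=cloud(shot(k,k+'_b'))
    b=clus(P,.15,.30,(.598,.0985),.055); q=b[(b[:,2]>.215)&(b[:,2]<.255)]
    print(k,'bail',len(q),rect(q),'tray top',np.percentile(b[b[:,2]<.215][:,2],[80,90,98]))
    for lo in np.arange(.2,.29,.01):
        q=b[(b[:,2]>lo)&(b[:,2]<lo+.01)]
        if len(q): print(lo.round(2),len(q),q[:,:2].min(0).round(3),q[:,:2].max(0).round(3))
E
```

```text
time_s: 12.05
position: [0.5978, 0.0946, 0.2789]
orientation: [1.0, 0.0, 0.025, 0.002]
wrist_force: [0.6, 0.1, -2.1]
gripper_width: 0.412
t 12.05 pos [0.5978 0.0946 0.2789] yaw 0.04 tilt 2.91
shift now [ 0.27 -0.38 -1.  ] spin -0.96 shift after spin [ 0.28 -0.38 -1.  ] F [ 0.6  0.1 -2.1] g 0.412
side bail 62 (608.0, 84.6, 64.3, 63.9, 60.9) tray top [0.1905665  0.19386345 0.20272611]
0.2 14 [0.593 0.053] [0.598 0.13 ]
0.21 18 [0.593 0.052] [0.599 0.13 ]
0.22 14 [0.594 0.055] [0.599 0.125]
0.23 11 [0.594 0.056] [0.599 0.126]
0.24 20 [0.593 0.059] [0.652 0.12 ]
0.25 16 [0.594 0.069] [0.651 0.097]
0.26 5 [0.595 0.082] [0.599 0.084]
0.27 5 [0.587 0.07 ] [0.598 0.105]
0.28 32 [0.584 0.063] [0.605 0.115]
scene bail 78 (600.1, 94.6, 75.8, 8.7, 88.1) tray top [0.19061339 0.194101   0.19982007]
0.2 16 [0.597 0.054] [0.605 0.132]
0.21 14 [0.598 0.057] [0.606 0.132]
0.22 13 [0.598 0.057] [0.603 0.131]
0.23 19 [0.597 0.057] [0.603 0.129]
0.24 24 [0.597 0.061] [0.603 0.13 ]
0.25 25 [0.596 0.071] [0.603 0.118]
0.26 23 [0.597 0.078] [0.603 0.108]
0.27 23 [0.602 0.079] [0.606 0.111]
0.28 59 [0.589 0.064] [0.61  0.122]
```

```bash
python3 -m pendant '{"xyz":[[0.2,-0.5,-0.8],[0,0,0],[1.5,0,0],[1.5,0,0],[0.5,0,0],[0,0,0]],"spin":[-1,0,0,0,0,0],"gripper":[1,1,1,1,1,1]}' 60;python3 go.py .688 .099 .287 1
```

```text
time_s: 12.65
position: [0.632, 0.1038, 0.2938]
orientation: [1.0, 0.012, 0.027, 0.002]
wrist_force: [0.1, 0.6, -1.8]
gripper_width: 0.411
t 12.65 pos [0.632  0.1038 0.2938] yaw 1.44 tilt 3.14
shift now [5.54 0.62 0.99] spin 0.44 shift after spin [5.54 0.58 0.99] F [ 0.1  0.6 -1.8] g 0.411
```

```bash
python3 -m pendant '{"xyz":[[0,0.4,0.4],[0,0,0],[1.5,0,0.1],[1.5,0,0.1],[1.5,0,0.1],[0.7,0,0],[0,0,0],[0,0,0]],"spin":[0.4,0,0,0,0,0,0,0],"gripper":[1,1,1,1,1,1,1,1]}' 60;python3 go.py .688 .099 .287 1
```

```text
time_s: 13.32
position: [0.6808, 0.1003, 0.2898]
orientation: [1.0, 0.009, 0.026, 0.003]
wrist_force: [-0.3, -0.3, -2.0]
gripper_width: 0.414
t 13.32 pos [0.6808 0.1003 0.2898] yaw 1.06 tilt 2.98
shift now [0.71 0.14 0.31] spin 0.06 shift after spin [0.71 0.14 0.31] F [-0.3 -0.3 -2. ] g 0.414
```

Lower to TCP 0.246.

```bash
python3 -m pendant '{"xyz":[[0.8,0.1,1.2],[-0.1,0,1.2],[-0.1,0,1],[0,0,0.6],[0,0,0],[0,0,0]],"spin":[0,0,0,0,0,0],"gripper":[1,1,1,1,1,1]}'; python3 go.py .688 .099 .246 1
```

```text
time_s: 13.82
position: [0.6861, 0.0989, 0.2446]
orientation: [1.0, 0.01, 0.024, 0.003]
wrist_force: [-1.3, -0.9, -2.2]
gripper_width: 0.412
t 13.82 pos [0.6861 0.0989 0.2446] yaw 1.11 tilt 2.78
shift now [ 0.2  -0.01 -0.13] spin 0.11 shift after spin [ 0.2  -0.01 -0.13] F [-1.3 -0.9 -2.2] g 0.412
```

```bash
python3 -m pendant '{"xyz":[[0.1,0,0.3],[0,0,0],[0,0,0]],"spin":[0,0,0],"gripper":[1,1,1]}'; python3 tabhook.py _h1 .688 .099 .258;python3 - <<'E'
import cv2
a=cv2.imread('pics/scene_h1.png')[100:280,180:420];b=cv2.imread('pics/side_h1.png')[80:260,220:460]
cv2.imwrite('pics/v2.png',cv2.resize(cv2.hconcat([a,b]),(800,300)))
E
```

```text
time_s: 14.07
position: [0.6874, 0.0997, 0.2444]
orientation: [1.0, 0.01, 0.025, 0.003]
wrist_force: [-0.0, -1.2, -1.7]
gripper_width: 0.408
side tab 144 (677.0, 93.8, 32.5, 57.0, 26.7) ztop 0.283
  bail (687.6, 98.7, 57.5, 59.1, 41.7)
scene tab 364 (691.6, 99.5, 57.6, 24.3, 81.1) ztop 0.2853
  bail (691.3, 100.5, 52.9, 51.0, 48.6)
```

View pics/v2.png

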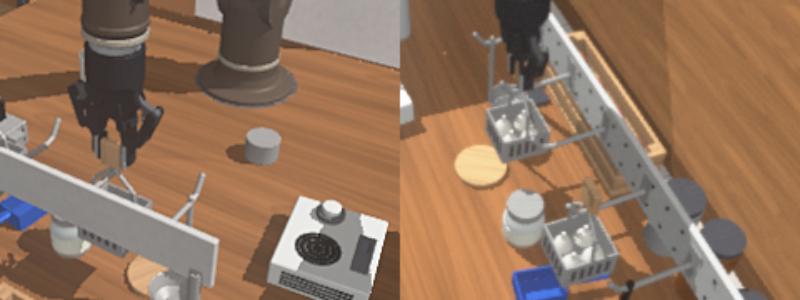

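The views show basket B with its bail over hook 1, and A hanging on hook 3. The last 3 mm of travel did nothing, so B is resting on its hook. Release.

```bash
python3 -m pendant '{"xyz":[[0,0,0],[0,0,0],[0,0,0],[0,0,0],[0,0,0]],"spin":[0,0,0,0,0],"gripper":[0,-0.2,-0.4,-0.4,-0.4]}'; python3 tabhook.py _h1b .688 .099 .258; python3 go.py .688 .099 .25 1
```

```text
time_s: 14.58
position: [0.6884, 0.1, 0.2455]
orientation: [1.0, 0.01, 0.027, 0.002]
wrist_force: [-0.8, 0.1, 0.4]
gripper_width: 0.699
side tab 78 (679.5, 106.8, 41.5, 25.7, 61.8) ztop 0.2772
  bail (686.9, 97.1, 54.6, 53.2, 46.3)
scene tab 286 (686.5, 90.9, 42.1, 44.1, 30.0) ztop 0.2809
  bail (691.6, 100.4, 59.1, 47.3, 52.7)
t 14.68 pos [0.6884 0.0999 0.2454] yaw 1.12 tilt 3.06
shift now [-0.01  0.09 -0.46] spin 0.12 shift after spin [-0.01  0.09 -0.46] F [0.3 0.3 0.2] g 0.698
```

```bash
python3 -m pendant '{"xyz":[[0.1,0,-2],[0.2,0,-3],[0.2,0,-3],[-1,0,-1],[-4,0,0],[-4,0,0],[-4,0,0],[-4,0,0]],"spin":[0,0,0,0,0,0,0,3],"gripper":[-0.4,-0.4,-0.4,-0.4,-0.4,-0.4,-0.4,-0.4]}'; python3 - <<'E'
from meas import *
for k in('side','scene'):
    P=cloud(shot(k,k+'_g'))
    for nm,c in(('A',(.689,-.1415)),('B',(.689,.099))):
        t=clus(P,.242,.29,c,.03); t=t[t[:,2]>.255]
        print(k,nm,rect(t),t[:,2].max().round(4))
    t=clus(P,.075,.11,(.515,-.323),.06); print('rib',len(t),rect(t),t[:,2].max()); h=clus(P,.035,.06,(.515,-.323),.09);print('hood',rect(h))
    t=clus(P,.03,.06,(.518,-.267),.02); print('ear',len(t),rect(t),np.median(t,0))
E
python3 go.py .5165 -.323 .2 -2.4
```

```text
time_s: 15.35
position: [0.5172, 0.0964, 0.3248]
orientation: [1.0, -0.018, 0.025, 0.001]
wrist_force: [-0.5, 1.2, 1.0]
gripper_width: 0.702
side A (686.5, -142.0, 12.5, 36.7, 2.8) 0.2792
side B (686.1, 97.6, 12.7, 37.7, 1.8) 0.2793
rib 185 (514.2, -324.3, 12.6, 57.9, 87.5) 0.09564733384091972
hood (515.5, -310.4, 117.1, 91.1, 87.3)
ear 180 (516.7, -269.1, 34.6, 30.1, 87.2) [ 0.51703906 -0.26828976  0.04653884]
scene A (686.3, -136.2, 31.3, 38.2, 56.3) 0.2813
scene B (690.9, 99.0, 13.6, 36.7, 1.1) 0.2807
rib 29 (517.5, -321.3, 9.0, 57.0, 80.0) 0.09693060774267948
hood (518.2, -309.1, 90.2, 120.0, 0.9)
ear 87 (519.1, -268.0, 37.6, 32.7, 79.2) [ 0.51958526 -0.26376753  0.04872632]
t 15.45 pos [0.5124 0.0965 0.3246] yaw -2.05 tilt 2.64
shift now [ 1.33 41.86 12.72] spin 0.35 shift after spin [ 1.59 41.85 12.72] F [ 1.1 -1.1 -0.6] g 0.701
```

```bash
python3 -m pendant '{"xyz":[[0.1,2,0],[0.1,4,0],[0.1,4,0],[0.1,4,0],[0.1,4,0],[0.1,4,0],[0.1,4,0],[0.1,4,0]],"spin":[0,0,0,0,0,0,0,0],"gripper":[-0.4,-0.4,-0.4,-0.4,-0.4,-0.4,-0.4,-0.4]}'; python3 -m pendant '{"xyz":[[0,4,1],[0,4,2],[0,2,2],[0,0,0],[0,0,0]],"spin":[0,0,0,0,0],"gripper":[-0.4,-0.4,-0.4,-0.4,-0.4]}';python3 - <<'E'
from meas import *
P=cloud(shot('wrist','wG'));t=clus(P,.075,.11,(.515,-.323),.06); print('rib',len(t),rect(t),t[:,2].max())
h=clus(P,.035,.06,(.515,-.323),.09); print('hood',rect(h)); t=clus(P,.03,.06,(.518,-.267),.02);print('ear',len(t),rect(t))
E
python3 go.py .5165 -.323 .2 -2.4
```

```text
time_s: 16.12
position: [0.5093, -0.2037, 0.3282]
orientation: [1.0, -0.007, 0.027, 0.002]
wrist_force: [1.6, 0.0, -0.1]
gripper_width: 0.698
time_s: 16.53
position: [0.5073, -0.3155, 0.279]
orientation: [1.0, -0.013, 0.027, 0.006]
wrist_force: [0.0, -0.2, 0.3]
gripper_width: 0.701
rib 513 (517.4, -322.7, 12.0, 58.8, 88.2) 0.0959867716447454
hood (518.1, -309.6, 115.7, 89.4, 88.6)
ear 542 (518.0, -269.0, 35.0, 30.6, 86.5)
t 16.58 pos [ 0.5069 -0.3154  0.2786] yaw -1.51 tilt 3.14
shift now [0.55 0.66 7.91] spin 0.89 shift after spin [0.56 0.65 7.91] F [ 0.1 -0.9  0. ] g 0.699
```

```bash
python3 -m pendant '{"xyz":[[0.4,0.6,3],[-0.1,0,4],[-0.2,0,4],[-0.2,0,2],[0,0,0],[0,0,0]],"spin":[0.7,0,0,0,0,0],"gripper":[-0.4,-0.4,-0.4,-0.4,-0.4,-0.4]}';python3 go.py .5175 -.3227 .060 -2
```

```text
time_s: 17.08
position: [0.5207, -0.3154, 0.1526]
orientation: [0.999, -0.014, 0.033, 0.006]
wrist_force: [0.4, -0.3, 0.6]
gripper_width: 0.7
t 17.08 pos [ 0.5207 -0.3154  0.1526] yaw -1.59 tilt 3.9
shift now [-0.92  0.63  9.23] spin 0.41 shift after spin [-0.91  0.64  9.23] F [ 0.4 -0.3  0.6] g 0.7
```

```bash
python3 -m pendant '{"xyz":[[-0.5,0.7,3],[-0.2,0,2.5],[0,0,0],[0,0,0]],"spin":[0.4,0,0,0],"gripper":[-0.4,-0.4,-0.4,-0.4]}';python3 go.py .5175 -.3227 .060 -2
```

```text
time_s: 17.42
position: [0.5244, -0.3214, 0.1063]
orientation: [0.999, -0.015, 0.04, 0.009]
wrist_force: [-0.1, 0.8, -0.4]
gripper_width: 0.706
t 17.42 pos [ 0.5244 -0.3214  0.1063] yaw -1.65 tilt 4.65
shift now [-1.05  0.08  4.56] spin 0.35 shift after spin [-1.05  0.08  4.56] F [-0.1  0.8 -0.4] g 0.706
```

```bash
python3 -m pendant '{"xyz":[[-1,0.1,2.2],[-0.3,0,2.2],[0,0,0],[0,0,0]],"spin":[0.4,0,0,0],"gripper":[-0.4,-0.4,-0.4,-0.4]}';python3 go.py .5175 -.3227 .060 -2
```

```text
time_s: 17.75
position: [0.5223, -0.324, 0.0724]
orientation: [0.999, -0.017, 0.047, 0.012]
wrist_force: [0.1, -0.2, 0.3]
gripper_width: 0.701
t 17.75 pos [ 0.5223 -0.324   0.0724] yaw -1.88 tilt 5.52
shift now [-0.6  -0.15  1.19] spin 0.12 shift after spin [-0.6  -0.14  1.19] F [ 0.1 -0.2  0.3] g 0.701
```

```bash
python3 - <<'E'
from h import *
print(status.read_state()['joint_pos'].round(3))
E
python3 -m pendant '{"xyz":[[0,0,0],[0,0,0],[0,0,0],[0,0,0]],"spin":[0,0,0,0],"gripper":[-0.4,-0.4,-0.4,-0.4]}';python3 - <<'E'
from h import *
print(status.read_state()['joint_pos'].round(3))
E
python3 go.py .5175 -.3227 .060 -2
```

```text
[ 0.62   0.53  -0.176  1.842  0.109  0.685 -1.214]
time_s: 18.08
position: [0.5266, -0.3251, 0.0803]
orientation: [0.998, -0.016, 0.051, 0.014]
wrist_force: [0.1, -0.2, -0.4]
gripper_width: 0.7
[ 0.62   0.521 -0.177  1.835  0.108  0.691 -1.213]
t 18.08 pos [ 0.5266 -0.3251  0.0803] yaw -1.81 tilt 6.05
shift now [-1.12 -0.27  1.92] spin 0.19 shift after spin [-1.12 -0.26  1.92] F [ 0.1 -0.2 -0.4] g 0.7
```

```bash
python3 -m pendant '{"xyz":[[-1.1,-0.3,2],[-0.1,0,0.3],[-0.1,0,0.2],[-0.1,0,0.2],[-0.1,0,0.1],[0,0,0]],"spin":[0,0,0,0,0,0],"gripper":[-0.2,0.5,1,1,1,1]}' 80;python3 go.py .5175 -.3227 .060 -2
```

```text
time_s: 18.58
position: [0.5187, -0.3226, 0.0563]
orientation: [0.998, -0.016, 0.054, 0.015]
wrist_force: [0.6, 0.4, -2.8]
gripper_width: 0.131
t 18.58 pos [ 0.5187 -0.3226  0.0563] yaw -1.76 tilt 6.46
shift now [-0.08  0.03 -0.38] spin 0.24 shift after spin [-0.08  0.03 -0.38] F [ 0.6  0.4 -2.8] g 0.131
```

```bash
python3 -m pendant '{"xyz":[[0,0,-1.5],[0,0,-4],[0.4,0,-4],[0.4,0,-4],[0.4,0,-2],[0,-2,0],[0,-3.5,0],[0,-4,0]],"spin":[0,0,0,0,-4,-4.5,0,0],"gripper":[1,1,1,1,1,1,1,1]}' 80;python3 go.py .493 .350 .22 7
```

```text
time_s: 19.25
position: [0.5023, -0.2303, 0.2147]
orientation: [0.997, 0.055, 0.051, 0.02]
wrist_force: [1.3, 1.1, -3.9]
gripper_width: 0.131
t 19.25 pos [ 0.5023 -0.2303  0.2147] yaw 6.48 tilt 6.21
shift now [  5.65 -57.71  -2.56] spin -0.52 shift after spin [  6.18 -57.66  -2.56] F [ 1.3  1.1 -3.9] g 0.131
```

```bash
python3 -m pendant '{"xyz":[[0.4,-4,-0.2],[0.4,-4,-0.2],[0.4,-4,-0.2],[0.4,-4,-0.2],[0.4,-4,-0.2],[0.4,-4,-0.2],[0.4,-4,-0.2],[0.4,-4,-0.2]],"spin":[-0.5,0,0,0,0,0,0,0],"gripper":[1,1,1,1,1,1,1,1]}' 80;python3 go.py .493 .350 .22 7
```

```text
time_s: 19.92
position: [0.4904, 0.1015, 0.2203]
orientation: [0.997, 0.056, 0.05, 0.021]
wrist_force: [0.9, -0.2, -3.5]
gripper_width: 0.129
t 19.92 pos [0.4904 0.1015 0.2203] yaw 6.58 tilt 6.21
shift now [  3.09 -24.64  -0.86] spin -0.42 shift after spin [  3.27 -24.62  -0.86] F [ 0.9 -0.2 -3.5] g 0.129
```

```bash
python3 -m pendant '{"xyz":[[0.4,-4,-0.2],[0.4,-4,-0.2],[0.4,-4,0],[0.4,-4,0],[0.2,-3,0],[0,-1.5,0],[0,0,0]],"spin":[0,0,0,0,0,0,0],"gripper":[1,1,1,1,1,1,1]}' 80;python3 go.py .493 .350 .20 7
```

```text
time_s: 20.5
position: [0.4794, 0.3262, 0.2168]
orientation: [0.997, 0.06, 0.049, 0.019]
wrist_force: [-0.5, -1.3, -3.5]
gripper_width: 0.133
t 20.5 pos [0.4794 0.3262 0.2168] yaw 7.06 tilt 6.04
shift now [ 1.47 -2.27  1.73] spin 0.06 shift after spin [ 1.47 -2.27  1.73] F [-0.5 -1.3 -3.5] g 0.133
```

```bash
python3 -m pendant '{"xyz":[[1,-1.5,2],[0,-0.8,2.2],[0,0,0],[0,0,0]],"spin":[0,0,0,0],"gripper":[1,1,1,1]}' 80;python3 go.py .493 .350 .165 7; python3 - <<'E'
from h import *
for k in('scene','side','wrist'): shot(k,k+'_t')
P=cloud(dict(np.load('pics/scene_t.npz')))
a=cv2.imread('pics/scene_t.png')[170:310,320:460]; b=cv2.imread('pics/side_t.png')[60:200,140:280]
cv2.imwrite('pics/v3.png',cv2.hconcat([cv2.resize(a,(400,400),interpolation=cv2.INTER_CUBIC),cv2.resize(b,(400,400),interpolation=cv2.INTER_CUBIC)]))
E
```

```text
time_s: 20.83
position: [0.4907, 0.3501, 0.1741]
orientation: [0.997, 0.062, 0.049, 0.019]
wrist_force: [0.7, 0.3, -3.5]
gripper_width: 0.131
t 20.83 pos [0.4907 0.3501 0.1741] yaw 7.19 tilt 6.02
shift now [0.14 0.   0.92] spin 0.19 shift after spin [0.14 0.   0.92] F [ 0.7  0.3 -3.5] g 0.131
```

View pics/v3.png

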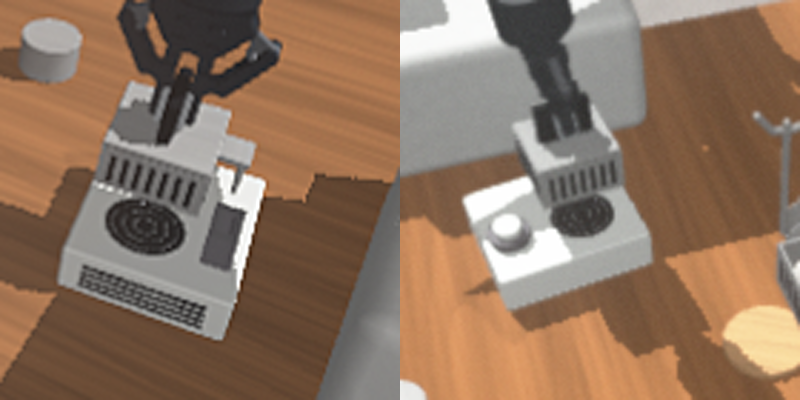

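View pics/wrist_t.png

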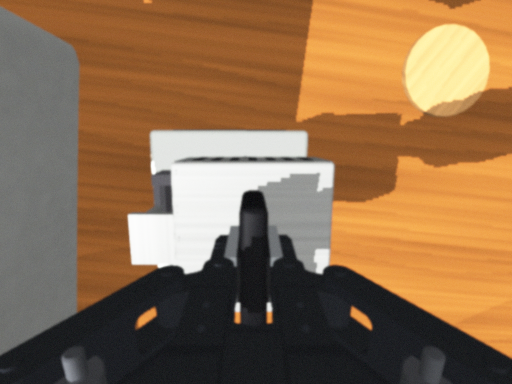

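The scene crop shows the hood above the blower, with the tongue at (238,170) and the grey switch at (222,237). The side and wrist views see no tongue below the ear. I'll measure the tongue against the switch from the scene depth.

```bash
cat > tong.py <<'E'
from meas import *
# tongue, ear and switch in the scene camera, given the TCP now and the saved tag
def run(tag):
    s=status.read_state(); z0=s['position'][2]
    P=cloud(shot('scene','scene'+tag)); Q=cloud(shot('side','side'+tag)); Wr=cloud(shot('wrist','wrist'+tag))
    g=s['position'][:2]; th=np.radians(7)
    ux=np.array([np.cos(th),np.sin(th)]); uy=np.array([-np.sin(th),np.cos(th)])
    for k,X in(('scene',P),('side',Q),('wrist',Wr)):
        d=X[...,:2]-g; lx=d@ux*1000; ly=d@uy*1000; h=(X[...,2]-z0)*1000
        def st(n,m):
            if m.sum()>4: print(k,n,m.sum(),'lx',np.percentile(lx[m],[2,50,98]).round(1),'ly',np.percentile(ly[m],[2,50,98]).round(1),'h',np.percentile(h[m],[2,50,98]).round(1))
        st('tongue',(abs(lx)<25)&(ly>56)&(ly<80)&(h>-52)&(h<-18))
        st('ear',(abs(lx)<30)&(ly>52)&(ly<85)&(h>-16)&(h<0))
        st('hoodtop',(abs(lx)<55)&(abs(ly)<48)&(abs(ly)>12)&(h>-18)&(h<5))
        m=(abs(lx)<60)&(ly>30)&(ly<100)&(X[...,2]>.076)&(X[...,2]<.09); st('switchtop',m)
        if m.sum()>20: print('   rect',rect(X[m]))
    return P,Q,Wr
if __name__=='__main__': run(sys.argv[1])
E
python3 tong.py _t2
python3 - <<'E'
from meas import *
# hood top plane, and precise switch from initial images
for f in('scene0','side0'):
    P=cloud(dict(np.load(f'pics/{f}.npz'))); q=clus(P,.074,.092,(.485,.416),.045); print(f,len(q),rect(q),np.percentile(q[:,2],[5,50,95]).round(4), 'blower',rect(clus(P,.042,.056,(.463,.362),.13)))
E
```

```text
scene tongue 23 lx [ 3.1 10.8 13.3] ly [63.1 65.2 67.9] h [-47.  -35.2 -18.7]
scene ear 83 lx [-15.9   1.6  15.5] ly [52.6 61.9 71.2] h [-15.  -10.7  -8. ]
scene hoodtop 707 lx [-41.8  13.3  45.9] ly [-42.   15.7  45.5] h [-16.4  -6.   -3. ]
scene switchtop 152 lx [-17.9   7.4  27.4] ly [56.2 68.4 81.2] h [-98.3 -91.2 -88.3]
   rect (487.1, 418.3, 48.1, 25.6, 6.4)
side hoodtop 385 lx [-50.6 -11.8  38.1] ly [-46.4 -30.2  39.1] h [-17.1  -6.9  -2. ]
wrist tongue 83 lx [ 6.  10.1 10.7] ly [62.2 63.4 67. ] h [-48.3 -39.8 -28.6]
wrist ear 1737 lx [-15.7  -0.3  13.7] ly [52.4 61.7 71.1] h [-13.4 -10.1  -8.8]
wrist hoodtop 11260 lx [-16.3  17.9  43.5] ly [-42.5  13.7  45.2] h [-9.7 -5.3 -2.8]
wrist switchtop 498 lx [-4.9 14.8 25.8] ly [65.6 73.8 79.8] h [-97.4 -90.7 -89.1]
   rect (491.9, 423.3, 32.4, 15.9, 6.3)
scene0 159 (487.5, 418.4, 48.8, 25.6, 6.6) [0.0761 0.0841 0.0866] blower (466.0, 364.7, 179.4, 149.3, 6.6)
side0 99 (482.6, 414.3, 48.1, 27.2, 8.4) [0.0748 0.0811 0.0856] blower (461.3, 361.2, 176.1, 152.5, 7.1)
```

```bash
python3 - <<'E'
from meas import *
s=status.read_state(); g=s['position']
for k in('wrist','scene'):
    X=cloud(dict(np.load(f'pics/{k}_t2.npz'))); d=X-g
    m=(np.hypot(d[...,0],d[...,1])<.063)&(abs(d[...,2]+.006)<.006)&(np.abs(d[...,1])>.012)
    q=d[m]; A=np.c_[q[:,0],q[:,1],np.ones(len(q))]
    c,*_=np.linalg.lstsq(A,q[:,2],rcond=None); res=q[:,2]-A@c; i=abs(res)<.002; c,*_=np.linalg.lstsq(A[i],q[i,2],rcond=None)
    print(k,len(q),'slopes deg',np.degrees(np.arctan(c[:2])).round(2),'h0',c[2].round(4))
    e=q[np.abs(q[:,0])<.1]; print('  rect',rect(e))
    e=d[(d[...,2]>-.016)&(d[...,2]<-.006)&(d[...,1]>.052)&(np.abs(d[...,0])<.04)&(d[...,1]<.085)]; print('  ear rect',rect(e))
print(status.read_state()['joint_pos'].round(3))
E
python3 go.py .4944 .353 .165 6.6
```

```text
wrist 12425 slopes deg [ 0.28 -2.63] h0 -0.0057
  rect (-2.4, 8.7, 89.7, 108.1, 6.9)
  ear rect (-9.0, 60.4, 30.9, 20.5, 7.2)
scene 692 slopes deg [-0.4  -2.47] h0 -0.0061
  rect (-1.0, 9.2, 93.1, 106.1, 6.7)
  ear rect (-7.9, 62.0, 33.2, 19.7, 0.2)
[-0.353  0.449 -0.535  1.744  0.385  0.993 -2.497]
t 21.13 pos [0.4913 0.3502 0.1755] yaw 7.12 tilt 6.13
shift now [ 0.24 -0.29  1.07] spin 0.52 shift after spin [ 0.24 -0.29  1.07] F [-0.5 -1.  -3.7] g 0.128
```

```bash
python3 -m pendant '{"xyz":[[0.2,-0.3,1.5],[0,0,1.5],[0,0,0]],"spin":[0.5,0,0],"gripper":[1,1,1]}' 80;python3 go.py .495 .3531 .1435 6.6; python3 tong.py _t3
```

```text
time_s: 21.38
position: [0.4981, 0.3524, 0.1464]
orientation: [0.997, 0.055, 0.053, 0.017]
wrist_force: [-0.7, -1.0, -4.5]
gripper_width: 0.136
t 21.38 pos [0.4981 0.3524 0.1464] yaw 6.41 tilt 6.36
shift now [-0.32 -0.11  0.26] spin -0.19 shift after spin [-0.32 -0.12  0.26] F [-0.7 -1.  -4.5] g 0.136
scene tongue 21 lx [ 8.8 12.5 14.7] ly [63.3 65.6 68.2] h [-45.8 -32.3 -19.4]
scene ear 87 lx [-14.5   3.8  16.1] ly [52.4 62.1 71.3] h [-15.9 -10.4  -7.7]
scene hoodtop 702 lx [-41.1  12.9  45.5] ly [-42.2  16.   45.5] h [-16.7  -5.8  -2.6]
scene switchtop 143 lx [-24.6   2.6  21.1] ly [54.3 67.1 79.4] h [-69.3 -62.1 -59.1]
   rect (500.3, 416.9, 34.1, 74.2, 82.4)
side ear 5 lx [-19.2 -14.5  -6.8] ly [65.3 69.5 71.1] h [-12.6 -12.1  -9.9]
side hoodtop 382 lx [-50.  -12.9  38. ] ly [-46.9 -32.1  37.7] h [-17.2  -5.4  -1.4]
wrist tongue 84 lx [ 7.4 11.3 11.8] ly [62.9 64.1 67.5] h [-45.9 -38.4 -27.4]
wrist ear 1804 lx [-14.7   0.5  14.6] ly [52.4 62.1 71.9] h [-11.2  -8.2  -6.9]
wrist hoodtop 11234 lx [-16.2  18.3  43.5] ly [-41.9  13.9  45.1] h [-7.9 -3.5 -1.3]
wrist switchtop 428 lx [ 5.  13.9 18.7] ly [59.8 69.8 78.5] h [-69.4 -61.8 -60.4]
   rect (500.0, 422.6, 16.9, 19.8, 5.2)
```

```bash
python3 -m pendant '{"xyz":[[-0.5,-0.1,0.7],[0,0,0]],"spin":[-0.2,0],"gripper":[1,1]}' 80;python3 go.py .494 .3529 .1385 6.6; python3 tong.py _t4
```

```text
time_s: 21.7
position: [0.4942, 0.3548, 0.1421]
orientation: [0.997, 0.057, 0.054, 0.016]
wrist_force: [-1.0, -0.4, -3.5]
gripper_width: 0.13
t 21.7 pos [0.4942 0.3548 0.1421] yaw 6.65 tilt 6.49
shift now [-0.08  0.17  0.36] spin 0.05 shift after spin [-0.08  0.17  0.36] F [-1.  -0.4 -3.5] g 0.13
scene tongue 22 lx [-3.5 11.9 13.9] ly [63.4 65.6 68.3] h [-46.9 -33.6 -20.3]
scene ear 84 lx [-14.4   3.7  15.7] ly [52.4 61.9 71.1] h [-14.8 -10.2  -8.2]
scene hoodtop 694 lx [-41.9  13.1  45.3] ly [-42.2  15.7  45.4] h [-16.7  -5.8  -2.5]
scene switchtop 149 lx [-22.5  10.1  43.1] ly [39.9 62.3 76.6] h [-65.3 -57.8 -53.2]
   rect (498.9, 416.6, 35.9, 75.6, 80.4)
side ear 6 lx [-18.7 -12.3  -6.7] ly [62.6 68.5 71.5] h [-13.8 -11.2  -9.5]
side hoodtop 382 lx [-49.  -10.1  38.9] ly [-47.  -31.5  39. ] h [-17.   -5.6  -1.5]
wrist tongue 84 lx [ 8.2 12.2 12.6] ly [62.4 63.3 67. ] h [-46.4 -38.9 -27.3]
wrist ear 1736 lx [-14.    1.4  15.4] ly [52.3 61.7 71.1] h [-12.2  -8.9  -7.4]
wrist hoodtop 11298 lx [-15.2  19.1  44.5] ly [-42.7  13.5  45.2] h [-8.7 -4.2 -2.1]
wrist switchtop 450 lx [ 6.9 16.9 22.2] ly [58.2 67.7 75.9] h [-64.5 -57.6 -56.1]
   rect (498.7, 422.7, 19.1, 19.1, 6.6)
```

```bash
python3 -m pendant '{"xyz":[[-0.15,0.15,0.6],[0,0,0]],"spin":[0,0],"gripper":[1,1]}' 80;python3 go.py .4937 .353 .1345 6.6
```

```text
time_s: 22.02
position: [0.4954, 0.3534, 0.1377]
orientation: [0.997, 0.056, 0.056, 0.015]
wrist_force: [0.0, 0.4, -4.3]
gripper_width: 0.131
t 22.02 pos [0.4954 0.3534 0.1377] yaw 6.6 tilt 6.65
shift now [-0.2   0.01  0.3 ] spin 0.0 shift after spin [-0.2   0.01  0.3 ] F [ 0.   0.4 -4.3] g 0.131
```

```bash
python3 -m pendant '{"xyz":[[-0.3,0,0.4]],"spin":[0],"gripper":[1]}' 80;python3 go.py .4937 .353 .130 6.6
```

```text
time_s: 22.1
position: [0.4937, 0.3534, 0.1341]
orientation: [0.997, 0.056, 0.057, 0.015]
wrist_force: [0.4, -0.3, -3.0]
gripper_width: 0.13
t 22.1 pos [0.4937 0.3534 0.1341] yaw 6.57 tilt 6.72
shift now [-0.05  0.02  0.41] spin -0.03 shift after spin [-0.05  0.02  0.41] F [ 0.4 -0.3 -3. ] g 0.13
```

```bash
python3 -m pendant '{"xyz":[[-0.1,0,0.5],[-0.1,0,0.5]],"spin":[0,0],"gripper":[1,1]}' 80;python3 go.py .4937 .353 .125 6.6
```

```text
time_s: 22.27
position: [0.4924, 0.3528, 0.1232]
orientation: [0.997, 0.056, 0.057, 0.015]
wrist_force: [0.9, 0.1, -3.6]
gripper_width: 0.13
t 22.27 pos [0.4924 0.3528 0.1232] yaw 6.57 tilt 6.73
shift now [ 0.15 -0.   -0.16] spin -0.03 shift after spin [ 0.15 -0.   -0.16] F [ 0.9  0.1 -3.6] g 0.13
```

```bash
python3 -m pendant '{"xyz":[[0.05,0,0.6],[-0.05,0,0.5]],"spin":[0,0],"gripper":[1,1]}' 80;python3 go.py .4937 .353 .106 6.6
```

```text
time_s: 22.43
position: [0.4935, 0.3524, 0.1109]
orientation: [0.997, 0.056, 0.057, 0.015]
wrist_force: [0.3, -0.5, -5.3]
gripper_width: 0.129
t 22.43 pos [0.4935 0.3524 0.1109] yaw 6.58 tilt 6.73
shift now [-0.03 -0.08  0.49] spin -0.02 shift after spin [-0.03 -0.08  0.49] F [ 0.3 -0.5 -5.3] g 0.129
```

```bash
python3 -m pendant '{"xyz":[[-0.05,0,0.4],[-0.05,0,0.3]],"spin":[0,0],"gripper":[1,1]}' 80;python3 go.py .4937 .353 .106 6.6
```

```text
time_s: 22.6
position: [0.494, 0.3517, 0.1059]
orientation: [0.997, 0.056, 0.058, 0.016]
wrist_force: [-18.7, -19.5, 62.1]
gripper_width: 0.128
t 22.6 pos [0.494  0.3517 0.1059] yaw 6.52 tilt 6.85
shift now [-0.01 -0.13 -0.02] spin -0.08 shift after spin [-0.01 -0.13 -0.02] F [-18.7 -19.5  62.1] g 0.128
```

```bash
python3 -m pendant '{"xyz":[[0,0,-0.1],[0,0,0]],"spin":[0,0],"gripper":[1,1]}' 80;python3 go.py .4937 .353 .106 6.6; python3 tong.py _t5
```

```text
time_s: 22.77
position: [0.4943, 0.3525, 0.1087]
orientation: [0.997, 0.056, 0.059, 0.015]
wrist_force: [-0.2, 0.6, -4.4]
gripper_width: 0.133
t 22.77 pos [0.4943 0.3525 0.1087] yaw 6.51 tilt 6.97
shift now [-0.08 -0.07  0.26] spin -0.09 shift after spin [-0.08 -0.07  0.26] F [-0.2  0.6 -4.4] g 0.133
scene tongue 148 lx [-20.6  21.1  24.5] ly [56.5 70.  78.9] h [-49.2 -27.4 -21.8]
scene ear 81 lx [-13.5   4.1  15.8] ly [52.6 61.9 71.4] h [-14.7 -10.3  -8.1]
scene hoodtop 673 lx [-41.9  12.8  45.5] ly [-42.2  15.2  45.4] h [-16.5  -5.8  -2.5]
scene switchtop 135 lx [-20.8  20.6  46.4] ly [31.8 65.2 78.9] h [-31.9 -24.4 -19.5]
   rect (504.8, 417.7, 33.0, 83.5, 61.0)
side ear 6 lx [-20.7 -16.7 -12.8] ly [59.9 64.  67.5] h [-14.9 -12.1  -9.8]
side hoodtop 360 lx [-49.6 -10.   38.7] ly [-47.1 -31.7  37. ] h [-17.2  -6.4  -2.2]
side switchtop 13 lx [-50.  -27.8 -21.7] ly [31. 67. 77.] h [-32.2 -26.7 -21.5]
wrist tongue 1122 lx [-23.4  17.1  22.5] ly [56.5 69.4 78.4] h [-48.3 -24.1 -22.7]
wrist ear 1693 lx [-15.5  -0.2  13.9] ly [52.4 61.4 70.6] h [-13.6 -11.   -9.6]
wrist hoodtop 11323 lx [-16.8  17.3  42.9] ly [-43.1  13.1  45.5] h [-10.6  -6.1  -4. ]
wrist switchtop 1179 lx [-23.4  16.3  43.7] ly [40.2 66.8 78.4] h [-31.6 -23.9 -22.5]
   rect (499.3, 414.8, 38.7, 79.6, 78.5)
```

```bash
python3 -m pendant '{"xyz":[[-0.05,0,0.2],[0,0,0],[0,0,-0.1],[0,0,-0.3],[0,0,-2],[0.2,0,-4]],"spin":[0,0,0,0,0,0],"gripper":[0.3,0,-0.3,-0.4,-0.4,-0.4]}' 80; cat > chk.py <<'E'
from meas import *
tag=sys.argv[1]; th=np.radians(6.6); Rz=np.array([[np.cos(th),np.sin(th)],[-np.sin(th),np.cos(th)]])
for k,sw in(('scene',(.4873,.4183)),('side',(.4826,.4143)),('wrist',(.485,.4163))):
    X=cloud(shot(k,k+tag)); d=X[...,:2]-np.array(sw); L=d@Rz.T*1000; lx,ly,h=L[...,0],L[...,1],X[...,2]*1000
    m=(abs(lx)<38)&(ly>-105)&(ly<-28)&(abs(ly+66)>12)&(h>90)&(h<112)
    q=np.c_[lx[m],ly[m],h[m]]; A=np.c_[q[:,:2]-[0,-66],np.ones(len(q))]
    if len(q)>20:
        c=np.linalg.lstsq(A,q[:,2],rcond=None)[0]; i=abs(q[:,2]-A@c)<2; c=np.linalg.lstsq(A[i],q[i,2],rcond=None)[0]
        print(k,len(q),'hood top z',c[2].round(1),'slope deg',np.degrees(np.arctan(c[:2])).round(2))
    for n,m in(('ear',(abs(lx)<25)&(ly>-14)&(ly<14)&(h>88)&(h<105)),('rib',(abs(lx)<45)&(abs(ly+66)<20)&(h>120)&(h<150)),('sw',(abs(lx)<45)&(abs(ly)<20)&(h>78)&(h<88))):
        if m.sum()>5:
            q=np.c_[lx[m],ly[m],h[m]]; print('  ',n,len(q),rect(q/1000),'z',np.percentile(q[:,2],[50,98]).round(1))
E
python3 chk.py _f1
```

```text
time_s: 23.42
position: [0.4858, 0.3504, 0.1624]
orientation: [0.997, 0.056, 0.053, 0.019]
wrist_force: [0.4, -0.3, -0.1]
gripper_width: 0.702
scene 434 hood top z 100.1 slope deg [ 0.14 -0.27]
   ear 74 (0.1, -5.3, 17.6, 31.6, 88.3) z [96.3 99.1]
   rib 121 (1.9, -66.5, 11.9, 58.7, 89.7) z [142.8 145.8]
   sw 98 (-0.7, 0.3, 25.3, 48.2, 89.9) z [84.  87.4]
side 172 hood top z 99.4 slope deg [-0.3  -0.28]
   ear 20 (-3.0, -1.5, 28.3, 13.7, 6.7) z [94.8 98.8]
   rib 147 (-1.7, -66.7, 60.2, 13.4, 0.5) z [134.7 144.4]
   sw 10 (-19.9, 5.4, 15.4, 7.7, 72.5) z [83.1 87.3]
wrist 6218 hood top z 100.1 slope deg [-0.03 -0.38]
   ear 886 (0.3, -4.5, 30.5, 18.9, 0.1) z [96.7 98.2]
   rib 1694 (0.5, -66.1, 11.9, 59.4, 89.6) z [143.8 145.3]
   sw 767 (1.0, 0.9, 46.0, 26.5, 0.0) z [84.7 86.2]
```

The hood sits flat, its top at 100 mm as it should be, and the rib is 66 mm from the slot, in line with it. Next the button, at about (0.408, 0.341) with its top at 0.073.

```bash
python3 -m pendant '{"xyz":[[0,0,-2],[-1.5,0,-1],[-3,0,0],[-3,0,0],[0,0,0],[0,0,0]],"spin":[0,0,0,0,0,0],"gripper":[0,0.5,1,1,1,1]}' 40; python3 go.py .408 .341 .10 6.6; python3 - <<'E'
from meas import *
for k in('scene','side','wrist'):
    P=cloud(shot(k,k+'_p'));q=clus(P,.0695,.078,(.408,.341),.03)
    if len(q)>8: print(k,len(q),rect(q),np.median(q,0).round(4))
E
```

```text
time_s: 24.07
position: [0.4096, 0.3446, 0.1895]
orientation: [0.997, 0.054, 0.059, 0.015]
wrist_force: [1.6, -0.6, -0.2]
gripper_width: 0.002
t 24.07 pos [0.4096 0.3446 0.1895] yaw 6.34 tilt 6.95
shift now [-1.22  0.01  8.88] spin -0.26 shift after spin [-1.22  0.    8.88] F [ 1.6 -0.6 -0.2] g 0.002
scene 22 (409.0, 345.3, 24.6, 21.8, 60.7) [0.4074 0.35   0.0721]
side 50 (404.4, 339.6, 28.5, 28.6, 75.8) [0.4051 0.3405 0.0712]
wrist 791 (409.4, 341.9, 30.3, 29.8, 6.1) [0.4095 0.3417 0.0718]
```

```bash
python3 -m pendant '{"xyz":[[-0.6,0,3],[-0.4,0,3],[-0.3,0,2.5],[-0.1,0,1]],"spin":[0,0,0,0],"gripper":[1,1,1,1]}'; python3 go.py .4085 .342 .068 6.6
```

```text
time_s: 24.55
position: [0.4143, 0.3435, 0.0935]
orientation: [0.997, 0.051, 0.062, 0.012]
wrist_force: [-0.3, -0.4, 0.3]
gripper_width: 0.002
t 24.55 pos [0.4143 0.3435 0.0935] yaw 5.95 tilt 7.25
shift now [-0.9   0.01  2.46] spin -0.65 shift after spin [-0.9   0.    2.46] F [-0.3 -0.4  0.3] g 0.002
```

```bash
python3 -m pendant '{"xyz":[[-0.8,0,1.6],[-0.2,0,0.7]],"spin":[0,0],"gripper":[1,1]}'; python3 go.py .4085 .342 .065 6.6
```

```text
time_s: 24.72
position: [0.4089, 0.3419, 0.0673]
orientation: [0.997, 0.05, 0.061, 0.012]
wrist_force: [-3.9, -1.3, 5.2]
gripper_width: -0.004
t 24.72 pos [0.4089 0.3419 0.0673] yaw 5.83 tilt 7.19
shift now [-0.07 -0.02  0.22] spin -0.77 shift after spin [-0.07 -0.02  0.22] F [-3.9 -1.3  5.2] g -0.004
```

```bash
python3 -m pendant '{"xyz":[[-0.05,0,0.4],[-0.05,0,0.3]],"spin":[0,0],"gripper":[1,1]}'; python3 go.py .4085 .342 .065 6.6
```

```text
time_s: 24.88
position: [0.4092, 0.3423, 0.0655]
orientation: [0.997, 0.05, 0.063, 0.014]
wrist_force: [-19.5, -16.0, 57.6]
gripper_width: -0.001
t 24.88 pos [0.4092 0.3423 0.0655] yaw 5.81 tilt 7.4
shift now [-0.08  0.02  0.04] spin -0.79 shift after spin [-0.08  0.02  0.04] F [-19.5 -16.   57.6] g -0.001
```

Bottomed out at 57 N. Release, back off and check everything.

```bash
python3 -m pendant '{"xyz":[[0,0,-1],[0,0,-3],[0,0,-4],[0,0,-4],[-2,3,-2],[-2,4,0],[0,4,0],[0,0,0]],"spin":[0,0,0,0,0,0,0,0],"gripper":[1,1,1,1,1,1,1,1]}'; python3 chk.py _f2; python3 - <<'E'
from meas import *
for k in('scene','side'):
    P=cloud(dict(np.load(f'pics/{k}_f2.npz')))
    q=clus(P,.0695,.078,(.408,.341),.03); print(k,'btn',np.percentile(q[:,2],[50,95]).round(4))
    for nm,c in(('A',(.689,-.1415)),('B',(.689,.099))):
        t=clus(P,.255,.29,c,.03); print(nm,rect(t),t[:,2].max().round(4))
a=cv2.imread('pics/side_f2.png'); cv2.imwrite('pics/v4.png',cv2.resize(a,(800,600)))
E
```

```text
time_s: 25.55
position: [0.366, 0.2361, 0.2186]
orientation: [0.996, 0.052, 0.068, 0.01]
wrist_force: [0.7, -1.0, -1.1]
gripper_width: -0.001
scene 431 hood top z 100.2 slope deg [0.19 0.15]
   ear 76 (1.5, -5.1, 33.1, 17.5, 0.3) z [97.  99.3]
   rib 123 (0.4, -66.4, 12.0, 60.9, 89.6) z [142.5 146.1]
   sw 99 (-0.1, 0.7, 25.3, 47.1, 88.8) z [84.3 86.6]
side 175 hood top z 99.5 slope deg [ 0.08 -0.2 ]
   ear 24 (-1.5, -0.2, 31.2, 11.4, 6.5) z [94.4 97. ]
   rib 143 (-1.9, -67.0, 59.9, 13.6, 2.0) z [134.2 144.6]
   sw 9 (-4.0, 12.2, 45.4, 16.2, 19.9) z [82.  85.2]
wrist 4398 hood top z 100.1 slope deg [-0.06 -0.39]
   ear 781 (-0.5, -4.1, 19.6, 30.6, 90.0) z [96.6 98. ]
   rib 1979 (-0.8, -66.5, 59.2, 12.6, 0.1) z [142.6 145.1]
   sw 522 (-0.0, 0.8, 26.6, 46.9, 90.0) z [84.6 86.4]
scene btn [0.0719 0.0733]
A (691.4, -140.6, 12.4, 37.5, 1.7) 0.2806
B (690.9, 98.4, 14.7, 37.9, 0.5) 0.2808
side btn [0.0715 0.0735]
A (686.7, -142.3, 12.9, 37.1, 0.6) 0.2797
B (685.9, 96.7, 38.6, 13.3, 89.8) 0.2792
```

View pics/v4.png

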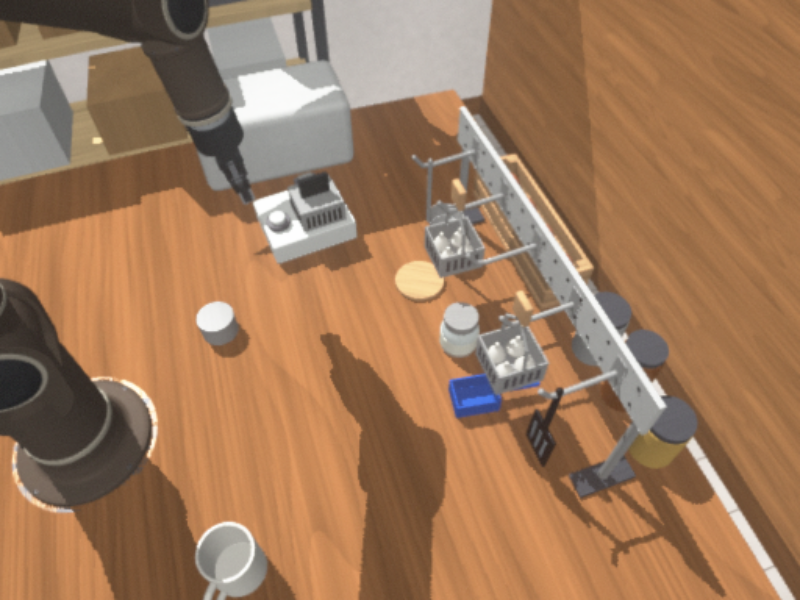

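The side view shows both baskets hanging, at (455,245) and (512,357), the hood on the blower at (318,203), and the jar, scoop and coaster where they were. The button is up and the arm touches nothing.

```bash
python3 -c "
from rig import r; print(r.finish_job())"
```

```text
the job is handed in; nothing more can be done
None
```

The drying station is set up and I handed the job in at about 25.6 s; no verdict was reported. Two baskets were present: I hung one on hook 3 and one on hook 1, fitted the guard hood on the blower, then pressed and released the start button.

What the last checks showed:
- **Baskets:** both tabs were within a few mm of their hook points sideways. The tops were at about 0.280 m, where 0.278 m was expected, and both hung upright.
- **Hood:** its top was at 100 mm, as it should be, and flat to within 0.4°. The grip rib was 66–67 mm from the slot and aligned with it. I inferred that the tongue is fully home from these numbers; I did not see it inside the slot.
- **Button:** it bottomed out at 57 N and sprang back to about 0.073 m, its starting height.
- **Bystanders:** the jar, scoop and coaster looked unmoved in the last picture; I did not measure them again.

Two things were less clean:
- **Cameras:** the scene and side cameras disagreed by about 4–5 mm throughout, so I checked fits within one camera at a time.
- **Arm:** the tool drifted to about 7° of tilt during the run. The wrist force rose briefly to about 65 N when the hood landed and about 60 N at the button press, under the 120 N limit.

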